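# Raise the moulded puck with the fold-out crank

### The job

Bring the freshly moulded red puck up out of the specimen press: first swing the folded orange crank handle fully out, then crank clockwise until the puck's underside is level with the top rim of the steel mould collar. Then fold the handle flat back over the crank hub and let go, leaving the tray, the jar and the dish where they stand.

Things in the scene. Friction and masses are not known exactly. Their poses are not given: they have to be found in the camera images.
- press: Fixed white bench-top specimen press on a grey base plate 300 x 200 x 20 mm. Origin on the work surface, 10 mm toward +x of the base plate's centre; z up; its -x side carries the crank face, which slopes: it is 160 mm wide, rises toward +x at 35 degrees from level, and its outward normal therefore leans 35 degrees from vertical toward the press's -x. Behind it (press x from 30 to 130 mm, 150 mm wide) a tower 170 mm high with the steel mould collar on top.
- crank_hub (a point): Point on the crank's rotation axis, 50 mm out from the sloped face, level with the handle's pivot; it turns with the crank. z: outward along the crank axis (35 degrees from vertical); x: along the crank arm, toward the handle's pivot, which lies 65 mm away at (65, 0, 0) mm; y: parallel to the handle's pivot pin. The dark steel arm (18 mm wide, 8 mm thick, its top 22 mm below this point) ends in a pair of lugs 24 mm wide over all, which carry the pivot.
- handle_grip (a point): Point on the centre line of the orange handle, 50 mm from its pivot. The handle is a round sleeve 18 mm in diameter, covering 20 to 75 mm from the pivot, and spins freely on its spindle. x points along the handle from its tip toward the pivot; y is parallel to the pivot pin. Folded, it lies over the arm, pointing from the pivot back across the hub, its tip 10 mm past the crank axis, with 13 mm of free space between sleeve and arm.
- handle (a joint): Fold angle of the handle, rad: 0 folded flat over the arm, 1.571 (stop) fully out, standing parallel to the crank axis on its outer side. It stays wherever it is left (about 0.07 N m friction, 1 to 2 N at the tip).
- crank (a joint): Crank angle, rad, growing clockwise as seen from outside the face (looking along -z of crank_hub); 0: the arm points straight up the slope; several turns possible (-0.6 to 14.2). The crank stays where it is left (friction 0.12 N m, about 2 N at the handle). One clockwise turn raises the puck 12 mm. It starts between 2.0 and 6.2; the puck is level at 11.0.
- ram (a joint): Height of the ram under the puck above its lowest place, m; driven only by the crank, 0.012 per turn; 0.021 when the ram face is level with the rim.
- ram_face (a point): Centre of the ram's flat top face, which is the underside of the red puck (37 mm diameter, 18 mm thick, fixed on the aluminium ram). z up.
- mould_rim (a point): Centre of the top rim of the steel mould collar (68 mm outer diameter, 45 mm high, bore 39 mm), 215 mm above the work surface, on top of the press's tower. z up.
- specimen_tray: Loose black tray 150 x 110 x 22 mm with cut specimens fixed in it; bystander; origin at the centre of its underside.
- resin_jar: Loose jar with blue cap, 68 mm diameter, 85 mm high; bystander; origin at the centre of its underside.
- dish: Loose white dish, 80 mm diameter, 30 mm high; bystander; origin at the centre of its underside.

How it is judged:
On the way, in this order (a step that is already met when the one before it is completed fails the run):
1. the handle is swung out while the puck is still down in the mould (value of joint handle above 1.3 rad and z of ram_face in the frame of mould_rim below -0.006 m), for 0.2 s.
2. with the handle out, the puck is cranked up until its underside is level with the rim, within 3 mm (value of joint handle above 1.1 rad and z of ram_face in the frame of mould_rim between -0.003 and 0.003 m), for 0.2 s.
At the end, for the whole second after the job is handed in: The puck's underside is level with the mould rim within 3 mm, the handle is folded back to less than 0.2 rad from flat, and the crank is at rest (value of joint handle below 0.2 rad and z of ram_face in the frame of mould_rim between -0.003 and 0.003 m and velocity of joint crank between -0.1 and 0.1 rad/s); the robot touches nothing.
It fails at once if the specimen tray, the jar or the dish is moved more than 30 mm or the jar is tipped over (distance of any of specimen_tray, resin_jar, dish from where it was at the start of the episode above 0.03 m or angle between resin_jar's own z axis and vertical above 0.5 rad).
It also fails if it takes over 72 s, if anything falls off the work surface, if the arm or the gripper's body presses on something with over 40 N, if the wrist force passes 120 N, or if a joint passes its speed limit or range.

### The arm

A 6-joint arm with a two-finger parallel gripper is mounted at the origin on the work surface. World frame = base frame: x ahead of the robot, y to its left, z up, the work surface at z = 0. Lengths are in m, angles in rad, forces in N, time in s.
With the tool pointing down it reaches from about 0.225 to 0.875 m from the base axis. Payload 3.4 kg.
Tool frame: the origin (TCP) lies between the finger pads; the fingertips stand 22 mm ahead of it and the grasp point (between the pads) lies 3 mm ahead of it (bot.nose_length is the distance from the TCP to the fingertips, in m); y points along the fingers, x is the direction in which the jaws open and shut, and the axes are right-handed (so a half turn about y gives the same grasp; the last joint's range is limited). The gripper opens to 85 mm and grips with 20 to 120 N. Pads are 22 mm wide; open, the fingers measure 114 mm over their backs; the gripper's body (76 mm by 85 mm) begins 54 mm behind the grasp point. The pads swing forward as they close: fully open they stand 13 mm farther back than shut.
Start: joints at [-1.251, 0.276, 1.505, -0, 1.361, -0.121], TCP at [0.245, -0.52, 0.253] pointing down, gripper open.
Joint ranges: [-2.89, 2.89], [-0.75, 2.08], [0.22, 2.7], [-1.18, 4.32], [0.11, 2.71], [-2.7, 2.7]. Speed limits (rad/s): [2.57, 2.57, 3.14, 3.14, 3.14, 3.14].

### API

Orientations are given as a unit quaternion [x, y, z, w].
In Python, from bench import bot gives the robot as it stands. The module is installed in compiled form; this text tells all that it offers.
- The arm moves only by the shell command python3 -m handwheel 'ROWS'. ROWS is JSON, a list of rows, each an object with "dp": the shift along the tool's x, y, z each as a share of 30 mm, from -1 to 1, a list of three; "twist": the turn, a rotation vector about the tool's x, y, z each as a share of 0.12 rad, from -1 to 1, a list of three; "hand": the opening, from 0 (shut) to 1 (fully open). A call has 1 to 12 rows; each row shifts and turns the pose as measured when the row begins, along the tool's axes as they then stand; what a row does not reach is not made up. A row lasts 1/10 s, in which the tool goes at most 50 mm and 8.59 degrees, less where a joint would pass 70% of its speed; a pose out of reach is approached as far as the arm can. A call with a number of a shift or a turn outside -1 to 1 is refused whole. A call with a gripper value outside its range is refused whole. The fingers move at their own pace and stop on an object; the grip force is fixed at half the most. Time passes only in rows, so rows that do not move let the fingers close. It gives the time, the measured TCP pose, the force and the opening at its end, in the units of the state.
- bot.sense(): the state, without advancing time (a new reading comes with each control period).
- bot.snapshot(name): name is "scene" or "side" or "wrist"; returns a dict with "img" (420x560x3 uint8, red, green, blue), "z_map" (420x560 float32, m along the optical axis (not along the pixel's ray), 0 where there is no reading), "intrinsics" (3x3 intrinsics, pixels), "extrinsics" (4x4, takes a point from camera to world coordinates); the wrist camera has in their place "T_tool_cam" (4x4, takes a point from camera to tool coordinates, whose origin is the TCP and whose axes are the tool frame's). Camera axes: x right, y down, z forward; pixel columns grow to the right and rows downward; lengths in m; the calibration is good to about 2 mm. A picture is of the moment at which its call begins: read the wrist's pose just before it.
- bot.job_done(): hands the job in, once; it reports no verdict.
Trained networks look in the newest picture that a camera, given by its name, has taken for a name from the list of things; names that differ only in an ending like _2 or _b are one class to them, and where a whole thing is asked for, a point or a joint stands for the part that bears it (a point fixed in the world has none). Each returns a list of dicts, best first, with "p" (0 to 1); they miss things now and then, are a little off and sometimes report something else, mostly with a low value. They report only what shows in the picture. A call takes as long as a camera call.
- bot.look_for(query, camera): "point" ([x, y, z] in m, in world coordinates, good to about 4 mm: the middle of the surface that is visible of it).
- bot.pinpoint(query, camera): "point" ([x, y, z] in m, in world coordinates, good to about 4 mm: a listed point, or the origin of a listed thing).
The state is a dict: "t": time; "q": joint angles; "joint_velocities": joint speeds; "tau": joint torques, N m; "eef_pos": TCP position; "tool_rot": TCP orientation; "force": force on the tool from outside, world axes, zero at the start; "torque": the same for the moment, N m; "gripper_width": finger opening in m.
Only numpy, scipy, OpenCV 4.12 (cv2) and the standard library are available. Lean on these libraries where they do the work, as an engineer would, in place of code of your own. Each camera call takes 0.05 s, during which the arm holds its last target.

## Working session

There is one attempt and no reset: what is moved stays moved. The work goes in short steps, Python scripts to look and compute and a shell command to move; the robot and the scene stay as the last step left them, time stands still between calls to the robot, and variables do not carry over. Pictures are saved under pics/ and viewed, and the job is handed in when it is done.

```bash
mkdir -p pics; cat > h.py <<'E'
import numpy as np,cv2
from bench import bot
from scipy.spatial.transform import Rotation as R
def snap(n,f):
    d=bot.snapshot(n); cv2.imwrite('pics/'+f,d['img'][...,::-1]); return d
E
python3 - <<'E'
from h import *
np.set_printoptions(precision=4,suppress=True)
s=bot.sense();print(s)
for c in ['scene','side']:
    d=snap(c,c+'1.png')
    print(c,d['extrinsics'])
    for q in ['press','crank_hub','handle_grip','ram_face','mould_rim','specimen_tray','resin_jar','dish']:
        print(q,[(np.round(r['point'],4),round(r['p'],2)) for r in bot.pinpoint(q,c)][:2])
E
```

```text
{'t': 0.0, 'q': array([-1.251 ,  0.2766,  1.5061, -0.    ,  1.3607, -0.121 ]), 'joint_velocities': array([ 0.0013, -0.0013,  0.0002, -0.0009,  0.0001,  0.0004]), 'tau': array([  0.0002, -41.6774, -24.5808,  -0.0003,   0.0112,  -0.    ]), 'eef_pos': array([ 0.2452, -0.5196,  0.2524]), 'tool_rot': array([-0.5968,  0.3791, -0.3781,  0.5976]), 'force': array([ 0.398 ,  0.1616, -0.4744]), 'torque': array([0.0284, 0.009 , 0.0007]), 'gripper_width': 0.08572786606418617}
scene [[-0.7689  0.5087 -0.3874  1.0871]
 [ 0.6393  0.6231 -0.4507  0.5855]
 [ 0.0121 -0.5942 -0.8043  1.1247]
 [ 0.      0.      0.      1.    ]]
press [(array([ 0.6302,  0.1255, -0.0001]), 0.62)]
crank_hub [(array([0.5511, 0.1159, 0.1411]), 0.72)]
handle_grip [(array([0.5395, 0.1074, 0.1293]), 0.55)]
ram_face [(array([0.7112, 0.1382, 0.1984]), 0.47)]
mould_rim [(array([0.709 , 0.14  , 0.2169]), 0.66)]
specimen_tray [(array([ 0.6363,  0.3943, -0.0002]), 0.74)]
resin_jar [(array([ 0.5799, -0.1299,  0.0014]), 0.94)]
dish [(array([ 0.6855, -0.1019,  0.0009]), 0.86), (array([0.6373, 0.3938, 0.0008]), 0.58)]
side [[-0.7496 -0.432   0.5015  0.1318]
 [-0.6615  0.4628 -0.5901  0.6122]
 [ 0.0229 -0.7741 -0.6327  0.7568]
 [ 0.      0.      0.      1.    ]]
press [(array([0.6276, 0.1224, 0.0029]), 0.94), (array([0.7073, 0.138 , 0.2132]), 0.22)]
crank_hub [(array([0.5521, 0.1161, 0.1421]), 0.7), (array([0.7088, 0.1367, 0.2133]), 0.51)]
handle_grip [(array([0.5406, 0.1074, 0.1304]), 0.69)]
ram_face [(array([0.7099, 0.1388, 0.2025]), 0.54)]
mould_rim [(array([0.7103, 0.1396, 0.2135]), 0.93)]
specimen_tray [(array([0.6317, 0.3974, 0.0027]), 0.62)]
resin_jar [(array([ 0.5782, -0.1259, -0.0021]), 0.78), (array([0.7065, 0.1381, 0.2117]), 0.43)]
dish [(array([ 0.6847, -0.0988,  0.0021]), 0.88)]
```

View pics/scene1.png

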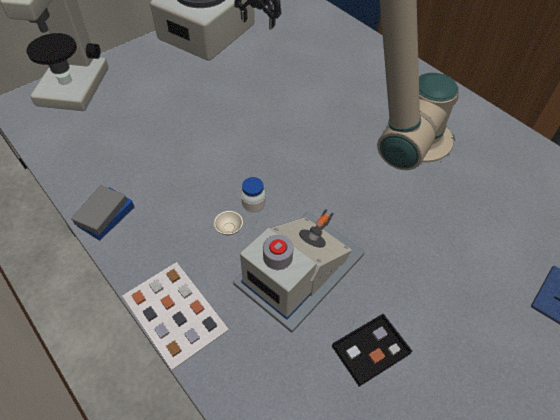

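View pics/side1.png

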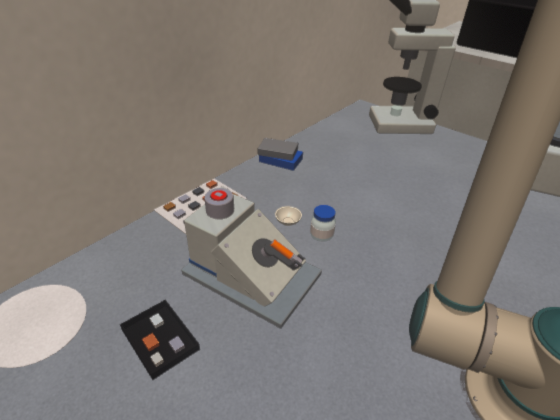

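Scene view: the press is around (290,265), with the orange handle at (322,222) lying over the hub and pointing down the slope. The jar is at (253,193), the dish at (228,222) and the tray at (372,348). The side view agrees, with the handle at (283,250). Next I'll refine the geometry.

```bash
cat >> h.py <<'E'
np.set_printoptions(precision=4,suppress=True)
def cloud(d,T=None):
    K=d['intrinsics'];z=d['z_map'];v,u=np.indices(z.shape)
    P=np.stack([(u-K[0,2])*z/K[0,0],(v-K[1,2])*z/K[1,1],z],-1)
    T=d['extrinsics'] if T is None else T
    return P@T[:3,:3].T+T[:3,3]
def orange(d):
    hsv=cv2.cvtColor(d['img'],cv2.COLOR_RGB2HSV).astype(int)
    return (hsv[...,0]>=5)&(hsv[...,0]<=16)&(hsv[...,1]>150)&(hsv[...,2]>90)&(d['z_map']>0)
E
python3 - <<'E'
from h import *
s=bot.sense();print(R.from_quat(s['tool_rot']).as_matrix())
for c in ['scene','side']:
    d=bot.snapshot(c);W=cloud(d);m=orange(d)
    m&=np.linalg.norm(W-[.54,.11,.13],axis=2)<.12
    p=W[m];mu=np.median(p,0);u,sv,vt=np.linalg.svd(p-mu);print(c,len(p),mu,vt[0],sv[:3]/len(p)**.5, (p-mu)@vt[0] @np.zeros(len(p)), np.percentile((p-mu)@vt[0],[2,98]))
    # sloped face plane
    k=(np.abs(W[...,2]-.09)<.06)&(np.hypot(W[...,0]-.56,W[...,1]-.117)<.1)
    q=W[k]
    best=None;rng=np.random.default_rng(0)
    for i in range(500):
        a,b,e=q[rng.choice(len(q),3)];n=np.cross(b-a,e-a);l=np.linalg.norm(n)
        if l<1e-6: continue
        n/=l
        if n[2]<0:n=-n
        if abs(n[2]-.82)>.06: continue
        c_=(abs((q-a)@n)<.003).sum()
        if best is None or c_>best[0]:best=(c_,n,a)
    n,a=best[1:];qq=q[abs((q-a)@n)<.003];m0=qq.mean(0);n=np.linalg.svd(qq-m0)[2][2];n*=np.sign(n[2])
    print('plane',best[0],n,'yaw',np.arctan2(-n[1],-n[0]),'hubdist',([.5516,.116,.1416]-m0)@n)
E
```

```text
[[ 0.4267  0.      0.9044]
 [-0.9044 -0.0001  0.4267]
 [ 0.0001 -1.     -0.    ]]
scene 71 [0.5411 0.1141 0.1419] [0.7721 0.3691 0.5173] [0.0189 0.0049 0.004 ] 0.0 [-0.0376  0.02  ]
plane 1444 [-0.5671 -0.0881  0.8189] yaw 0.15410341895700874 hubdist 0.04937665402857219
side 167 [0.5329 0.1112 0.1341] [-0.7498 -0.3559 -0.5579] [0.0158 0.0047 0.0022] 0.0 [-0.0262  0.0256]
plane 2913 [-0.5671 -0.0875  0.819 ] yaw 0.1531602198438352 hubdist 0.05033312777427294
```

```bash
cat >> h.py <<'E'
psi=0.154
n=np.array([-np.sin(np.radians(35))*np.cos(psi),-np.sin(np.radians(35))*np.sin(psi),np.cos(np.radians(35))])
u=np.array([np.cos(np.radians(35))*np.cos(psi),np.cos(np.radians(35))*np.sin(psi),np.sin(np.radians(35))])
r=np.array([np.sin(psi),-np.cos(psi),0])
hub=np.array([.5516,.116,.1416])
def arm(th): return np.cos(th)*u+np.sin(th)*r
def toolR(y,z):
    y=y/np.linalg.norm(y); z=z-(z@y)*y; z/=np.linalg.norm(z)
    return np.column_stack([np.cross(y,z),y,z])
def plan(pos,Rm,N,pose=None):
    "suggested rows: straight line, constant twist"
    s=bot.sense() if pose is None else None
    p=s['eef_pos'] if s else pose[0]; R0=R.from_quat(s['tool_rot']) if s else pose[1]
    rv=(R0.inv()*R.from_matrix(Rm)).as_rotvec()
    rows=[]
    for i in range(N):
        Ri=R0*R.from_rotvec(rv*i/N)
        rows.append((np.round(Ri.inv().apply((pos-p)/N)/.03,2),np.round(rv/N/.12,2)))
    for a,b in rows: print('{"dp":%s,"twist":%s,"hand":1}'%(a.tolist(),b.tolist()))
    print('tot',np.linalg.norm(pos-p),rv)
E
python3 - <<'E'
from h import *
a=arm(2.9)
plan(hub+.16*n-.03*u+[0,0,.0],toolR(-n,-a),24)
E
```

```text
{"dp":[-0.66, -0.0, 0.61],"twist":[0.2, 0.02, -0.06],"hand":1}
{"dp":[-0.66, 0.01, 0.61],"twist":[0.2, 0.02, -0.06],"hand":1}
{"dp":[-0.67, 0.02, 0.6],"twist":[0.2, 0.02, -0.06],"hand":1}
{"dp":[-0.67, 0.03, 0.6],"twist":[0.2, 0.02, -0.06],"hand":1}
{"dp":[-0.67, 0.04, 0.6],"twist":[0.2, 0.02, -0.06],"hand":1}
{"dp":[-0.67, 0.05, 0.6],"twist":[0.2, 0.02, -0.06],"hand":1}
{"dp":[-0.67, 0.06, 0.6],"twist":[0.2, 0.02, -0.06],"hand":1}
{"dp":[-0.67, 0.07, 0.59],"twist":[0.2, 0.02, -0.06],"hand":1}
{"dp":[-0.67, 0.08, 0.59],"twist":[0.2, 0.02, -0.06],"hand":1}
{"dp":[-0.68, 0.09, 0.59],"twist":[0.2, 0.02, -0.06],"hand":1}
{"dp":[-0.68, 0.1, 0.58],"twist":[0.2, 0.02, -0.06],"hand":1}
{"dp":[-0.68, 0.11, 0.58],"twist":[0.2, 0.02, -0.06],"hand":1}
{"dp":[-0.68, 0.12, 0.57],"twist":[0.2, 0.02, -0.06],"hand":1}
{"dp":[-0.68, 0.13, 0.57],"twist":[0.2, 0.02, -0.06],"hand":1}
{"dp":[-0.68, 0.14, 0.57],"twist":[0.2, 0.02, -0.06],"hand":1}
{"dp":[-0.69, 0.15, 0.56],"twist":[0.2, 0.02, -0.06],"hand":1}
{"dp":[-0.69, 0.16, 0.56],"twist":[0.2, 0.02, -0.06],"hand":1}
{"dp":[-0.69, 0.16, 0.55],"twist":[0.2, 0.02, -0.06],"hand":1}
{"dp":[-0.69, 0.17, 0.55],"twist":[0.2, 0.02, -0.06],"hand":1}
{"dp":[-0.7, 0.18, 0.54],"twist":[0.2, 0.02, -0.06],"hand":1}
{"dp":[-0.7, 0.19, 0.53],"twist":[0.2, 0.02, -0.06],"hand":1}
{"dp":[-0.7, 0.2, 0.53],"twist":[0.2, 0.02, -0.06],"hand":1}
{"dp":[-0.7, 0.21, 0.52],"twist":[0.2, 0.02, -0.06],"hand":1}
{"dp":[-0.7, 0.22, 0.52],"twist":[0.2, 0.02, -0.06],"hand":1}
tot 0.6471348021039152 [ 0.5897  0.0438 -0.1595]
```

```bash
python3 -m handwheel '[{"dp":[-0.66,-0.1,0.61],"twist":[0,0,0],"hand":1},{"dp":[-0.66,-0.1,0.61],"twist":[0.2,0,-0.06],"hand":1},{"dp":[-0.67,-0.1,0.6],"twist":[0.2,0,-0.06],"hand":1},{"dp":[-0.67,0,0.6],"twist":[0.2,0,-0.06],"hand":1},{"dp":[-0.67,0.02,0.6],"twist":[0.2,0,-0.06],"hand":1},{"dp":[-0.67,0.04,0.6],"twist":[0.2,0,-0.06],"hand":1},{"dp":[-0.67,0.05,0.6],"twist":[0.2,0,-0.06],"hand":1},{"dp":[-0.67,0.06,0.6],"twist":[0.2,0,-0.06],"hand":1},{"dp":[-0.67,0.07,0.6],"twist":[0.2,0,-0.06],"hand":1},{"dp":[-0.67,0.08,0.6],"twist":[0.2,0,-0.06],"hand":1}]'
python3 - <<'E'
from h import *
a=arm(2.9)
print(bot.sense()['t'],bot.sense()['eef_pos'])
plan(hub+.16*n-.03*u+[0,0,.0],toolR(-n,-a),12)
E
```

```text
t: 2.0
eef_pos: [0.3265, -0.2561, 0.2632]
tool_rot: [-0.539, 0.314, -0.44, 0.646]
force: [0.7, 0.3, -0.4]
gripper_width: 0.0855
2.0 [ 0.3265 -0.2561  0.2632]
{"dp":[-0.77, 0.12, 0.68],"twist":[0.25, 0.03, -0.06],"hand":1}
{"dp":[-0.77, 0.14, 0.67],"twist":[0.25, 0.03, -0.06],"hand":1}
{"dp":[-0.77, 0.15, 0.66],"twist":[0.25, 0.03, -0.06],"hand":1}
{"dp":[-0.78, 0.16, 0.66],"twist":[0.25, 0.03, -0.06],"hand":1}
{"dp":[-0.78, 0.18, 0.65],"twist":[0.25, 0.03, -0.06],"hand":1}
{"dp":[-0.78, 0.19, 0.64],"twist":[0.25, 0.03, -0.06],"hand":1}
{"dp":[-0.79, 0.21, 0.63],"twist":[0.25, 0.03, -0.06],"hand":1}
{"dp":[-0.79, 0.22, 0.62],"twist":[0.25, 0.03, -0.06],"hand":1}
{"dp":[-0.8, 0.23, 0.61],"twist":[0.25, 0.03, -0.06],"hand":1}
{"dp":[-0.8, 0.24, 0.6],"twist":[0.25, 0.03, -0.06],"hand":1}
{"dp":[-0.8, 0.25, 0.59],"twist":[0.25, 0.03, -0.06],"hand":1}
{"dp":[-0.81, 0.27, 0.58],"twist":[0.25, 0.03, -0.06],"hand":1}
tot 0.37108295200837105 [ 0.3649  0.0428 -0.0927]
```

```bash
python3 -m handwheel '[{"dp":[-0.77,0.12,0.68],"twist":[0.25,0.03,-0.06],"hand":1},{"dp":[-0.77,0.14,0.67],"twist":[0.25,0.03,-0.06],"hand":1},{"dp":[-0.77,0.15,0.66],"twist":[0.25,0.03,-0.06],"hand":1},{"dp":[-0.78,0.16,0.66],"twist":[0.25,0.03,-0.06],"hand":1},{"dp":[-0.78,0.18,0.65],"twist":[0.25,0.03,-0.06],"hand":1},{"dp":[-0.78,0.19,0.64],"twist":[0.25,0.03,-0.06],"hand":1},{"dp":[-0.79,0.21,0.63],"twist":[0.25,0.03,-0.06],"hand":1},{"dp":[-0.79,0.22,0.62],"twist":[0.25,0.03,-0.06],"hand":1},{"dp":[-0.8,0.23,0.61],"twist":[0.25,0.03,-0.06],"hand":1},{"dp":[-0.8,0.24,0.6],"twist":[0.25,0.03,-0.06],"hand":1},{"dp":[-0.8,0.25,0.59],"twist":[0.25,0.03,-0.06],"hand":1},{"dp":[-0.81,0.27,0.58],"twist":[0.25,0.03,-0.06],"hand":1}]'
python3 - <<'E'
from h import *
a=arm(2.9)
plan(hub+.16*n-.03*u+[0,0,.0],toolR(-n,-a),3)
E
```

```text
t: 3.2
eef_pos: [0.4385, 0.1108, 0.2605]
tool_rot: [-0.411, 0.214, -0.536, 0.706]
force: [-0.6, -1.6, -0.1]
gripper_width: 0.0853
{"dp":[0.12, 0.02, -0.1],"twist":[-0.05, -0.02, 0.02],"hand":1}
{"dp":[0.12, 0.02, -0.1],"twist":[-0.05, -0.02, 0.02],"hand":1}
{"dp":[0.12, 0.02, -0.1],"twist":[-0.05, -0.02, 0.02],"hand":1}
tot 0.013739297091532113 [-0.0169 -0.0062  0.0056]
```

```bash
python3 -m handwheel '[{"dp":[0.2,0,-0.2],"twist":[-0.08,0,0],"hand":1},{"dp":[0.1,0,-0.1],"twist":[0,0,0],"hand":1}]'
cat >> h.py <<'E'
def wrist(f):
    s=bot.sense();d=snap('wrist',f)
    T=np.eye(4);T[:3,:3]=R.from_quat(s['tool_rot']).as_matrix();T[:3,3]=s['eef_pos']
    d['extrinsics']=T@d['T_tool_cam'];return s,d
E
python3 - <<'E'
from h import *
s,d=wrist('w1.png');print(s['eef_pos'],d['T_tool_cam'])
W=cloud(d);m=orange(d);m&=np.linalg.norm(W-hub,axis=2)<.12
p=W[m];mu=p.mean(0);vt=np.linalg.svd(p-mu)[2];print(len(p),mu,vt[0])
h=(p-hub)
print('n',np.percentile(h@n,[2,50,98]),'u',np.percentile(h@u,[2,50,98]),'r',np.percentile(h@r,[2,50,98]))
d0=-vt[0] if vt[0]@u>0 else vt[0]
print('th',np.arctan2(d0@r,d0@u),d0@n)
for q in ['crank_hub','handle_grip']: print(q,[(r_['point'],r_['p']) for r_ in bot.pinpoint(q,'wrist')])
E
```

```text
t: 3.4
eef_pos: [0.4332, 0.1063, 0.2564]
tool_rot: [-0.416, 0.213, -0.529, 0.708]
force: [-0.5, -0.5, 0.3]
gripper_width: 0.0857
[0.4332 0.1063 0.2564] [[ 1.      0.0009 -0.0003 -0.0001]
 [ 0.0005 -0.293   0.9561 -0.12  ]
 [ 0.0008 -0.9561 -0.293   0.0756]
 [ 0.      0.      0.      1.    ]]
989 [0.5365 0.1089 0.1376] [-0.7547 -0.3507 -0.5545]
n [-0.0001  0.0067  0.0089] u [-0.0426 -0.0147  0.0092] r [-0.007   0.0047  0.0164]
th 2.908744422890291 0.0043508507871129086
crank_hub [([0.5521, 0.1096, 0.1385], 0.93)]
handle_grip [([0.5412, 0.1077, 0.1354], 0.8)]
```

View pics/w1.png

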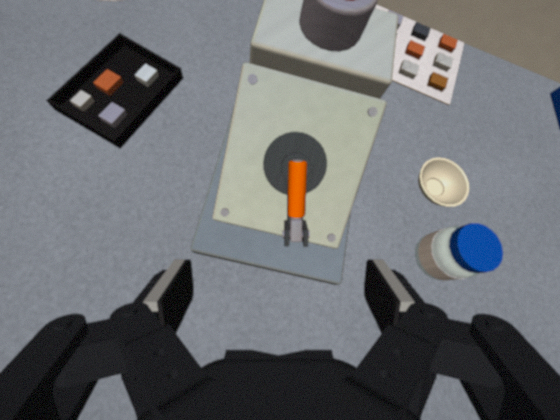

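Wrist view: the sleeve runs straight down the image from its tip at (297,160) to the pivot lugs at (295,235), square to the jaws. It measures folded, at θ≈2.905. I'll go in.

```bash
python3 - <<'E'
from h import *
a=arm(2.905);Rm=toolR(-n,-a)
plan(hub+.010*a+.06*n,Rm,5)
plan(hub+.010*a+.009*n,Rm,5,(hub+.010*a+.06*n,R.from_matrix(Rm)))
E
```

```text
{"dp":[0.09, 0.68, 0.12],"twist":[-0.02, 0.01, -0.0],"hand":1}
{"dp":[0.09, 0.68, 0.12],"twist":[-0.02, 0.01, -0.0],"hand":1}
{"dp":[0.09, 0.68, 0.12],"twist":[-0.02, 0.01, -0.0],"hand":1}
{"dp":[0.09, 0.68, 0.12],"twist":[-0.02, 0.01, -0.0],"hand":1}
{"dp":[0.09, 0.68, 0.12],"twist":[-0.02, 0.01, -0.0],"hand":1}
tot 0.10454931123612721 [-0.0091  0.0056 -0.0002]
{"dp":[0.0, 0.34, 0.0],"twist":[0.0, 0.0, 0.0],"hand":1}
{"dp":[0.0, 0.34, 0.0],"twist":[0.0, 0.0, 0.0],"hand":1}
{"dp":[0.0, 0.34, 0.0],"twist":[0.0, 0.0, 0.0],"hand":1}
{"dp":[0.0, 0.34, 0.0],"twist":[0.0, 0.0, 0.0],"hand":1}
{"dp":[0.0, 0.34, 0.0],"twist":[0.0, 0.0, 0.0],"hand":1}
tot 0.051000000000000024 [0. 0. 0.]
```

```bash
python3 -m handwheel '[{"dp":[0.09,0.68,0.12],"twist":[-0.02,0,0],"hand":1},{"dp":[0.09,0.68,0.12],"twist":[-0.02,0,0],"hand":1},{"dp":[0.09,0.68,0.12],"twist":[-0.02,0,0],"hand":1},{"dp":[0.09,0.68,0.12],"twist":[-0.02,0,0],"hand":1},{"dp":[0,0.5,0],"twist":[0,0,0],"hand":1},{"dp":[0,0,0],"twist":[0,0,0],"hand":1}]'
python3 - <<'E'
from h import *
a=arm(2.905);Rm=toolR(-n,-a)
s,d=wrist('w2.png')
plan(hub+.010*a+.009*n,Rm,4)
E
```

```text
t: 4.15
eef_pos: [0.5097, 0.098, 0.1888]
tool_rot: [-0.413, 0.219, -0.539, 0.7]
force: [-0.6, -0.2, -1.1]
gripper_width: 0.0855
{"dp":[-0.08, 0.46, 0.0],"twist":[-0.01, -0.02, 0.03],"hand":1}
{"dp":[-0.08, 0.46, 0.01],"twist":[-0.01, -0.02, 0.03],"hand":1}
{"dp":[-0.08, 0.46, 0.01],"twist":[-0.01, -0.02, 0.03],"hand":1}
{"dp":[-0.08, 0.46, 0.01],"twist":[-0.01, -0.02, 0.03],"hand":1}
tot 0.05640881417455846 [-0.0057 -0.0109  0.0142]
```

View pics/w2.png

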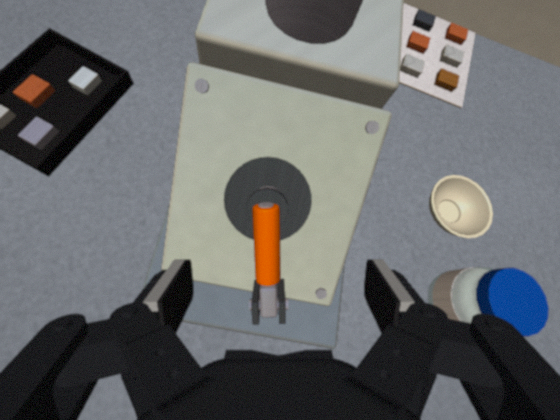

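The sleeve is at column 267 and the jaw centre at about 279, so the planned small −x correction is right.

```bash
python3 -m handwheel '[{"dp":[-0.15,0.4,0],"twist":[0,-0.04,0.06],"hand":1},{"dp":[-0.08,0.45,0],"twist":[0,-0.02,0.03],"hand":1},{"dp":[-0.08,0.45,0],"twist":[0,-0.02,0.03],"hand":1},{"dp":[-0.04,0.4,0],"twist":[0,0,0],"hand":1},{"dp":[0,0,0],"twist":[0,0,0],"hand":1}]'
python3 - <<'E'
from h import *
a=arm(2.905);Rm=toolR(-n,-a)
s,d=wrist('w3.png')
plan(hub+.010*a+.009*n,Rm,1)
E
```

```text
t: 4.7
eef_pos: [0.5381, 0.1102, 0.1485]
tool_rot: [-0.411, 0.216, -0.535, 0.705]
force: [-0.3, -0.3, 0.9]
gripper_width: 0.0855
{"dp":[-0.06, 0.18, -0.06],"twist":[-0.1, -0.04, 0.04],"hand":1}
tot 0.005915457358677002 [-0.0125 -0.0045  0.0045]
```

View pics/w3.png

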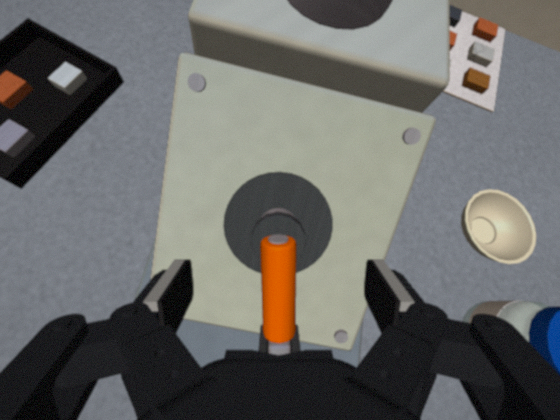

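The sleeve is centred between the pads at (279,290). I'll close now.

```bash
python3 -m handwheel '[{"dp":[0,0.12,-0.05],"twist":[-0.1,0,0.04],"hand":0.6},{"dp":[0,0,0],"twist":[0,0,0],"hand":0.3},{"dp":[0,0,0],"twist":[0,0,0],"hand":0.1},{"dp":[0,0,0],"twist":[0,0,0],"hand":0.1},{"dp":[0,0,0],"twist":[0,0,0],"hand":0.1}]'
python3 - <<'E'
from h import *
s,d=wrist('w4.png')
E
```

```text
t: 5.25
eef_pos: [0.5389, 0.1099, 0.1476]
tool_rot: [-0.414, 0.219, -0.533, 0.704]
force: [-1.2, 2.2, 0.5]
gripper_width: 0.0156
```

View pics/w4.png

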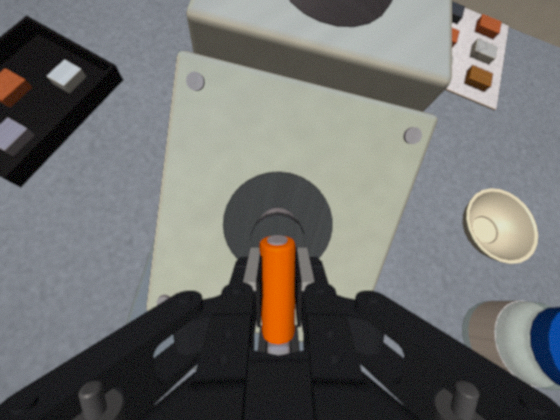

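Gripped, 15.6 mm. I'll swing out along the arc, turning the tool by half of the fold angle.

```bash
cat >> h.py <<'E'
def seq(poses,hand,start=None):
    "rows through list of (pos,Rm)"
    s=bot.sense()
    p,R0=(s['eef_pos'],R.from_quat(s['tool_rot'])) if start is None else (start[0],R.from_matrix(start[1]))
    out=[]
    for q,Rm in poses:
        R1=R.from_matrix(Rm)
        out.append('{"dp":%s,"twist":%s,"hand":%g}'%(np.round(R0.inv().apply(q-p)/.03,2).tolist(),np.round((R0.inv()*R1).as_rotvec()/.12,2).tolist(),hand))
        p,R0=q,R1
    print(',\n'.join(out))
E
python3 - <<'E'
from h import *
s=bot.sense();th=2.905;a=arm(th);P=hub+.065*a
R0=R.from_quat(s['tool_rot']).as_matrix();p0=s['eef_pos']
print('rel pivot a,n,b',(p0-P)@a,(p0-P)@n,(p0-P)@np.cross(n,a), R0.T@np.column_stack([a,n]))
off=p0-(P-.055*a)
ps=[]
for f in np.arange(.08,.81,.08):
    Rt=R0@R.from_rotvec([f/2,0,0]).as_matrix()
    g=P+.055*(-np.cos(f)*a+np.sin(f)*n)
    ps.append((g+Rt@R0.T@off,Rt))
seq(ps,.1)
E
```

```text
rel pivot a,n,b -0.05664567504265967 0.012643063159569597 0.0021647177627600565 [[ 0.0043  0.0003]
 [-0.0033 -1.    ]
 [-1.      0.0033]]
{"dp":[0.0, -0.15, -0.02],"twist":[0.33, 0.0, -0.0],"hand":0.1},
{"dp":[0.0, -0.15, -0.03],"twist":[0.33, 0.0, 0.0],"hand":0.1},
{"dp":[0.0, -0.15, -0.03],"twist":[0.33, -0.0, 0.0],"hand":0.1},
{"dp":[0.0, -0.15, -0.04],"twist":[0.33, 0.0, -0.0],"hand":0.1},
{"dp":[0.0, -0.15, -0.05],"twist":[0.33, -0.0, 0.0],"hand":0.1},
{"dp":[0.0, -0.14, -0.05],"twist":[0.33, 0.0, -0.0],"hand":0.1},
{"dp":[0.0, -0.14, -0.06],"twist":[0.33, 0.0, -0.0],"hand":0.1},
{"dp":[0.0, -0.14, -0.06],"twist":[0.33, 0.0, 0.0],"hand":0.1},
{"dp":[0.0, -0.14, -0.07],"twist":[0.33, -0.0, 0.0],"hand":0.1},
{"dp":[0.0, -0.14, -0.07],"twist":[0.33, 0.0, -0.0],"hand":0.1}
```

```bash
python3 -m handwheel '[{"dp":[0,-0.15,-0.02],"twist":[0.33,0,0],"hand":0.1},{"dp":[0,-0.15,-0.03],"twist":[0.33,0,0],"hand":0.1},{"dp":[0,-0.15,-0.03],"twist":[0.33,0,0],"hand":0.1},{"dp":[0,-0.15,-0.04],"twist":[0.33,0,0],"hand":0.1},{"dp":[0,-0.15,-0.05],"twist":[0.33,0,0],"hand":0.1}]'
python3 - <<'E'
from h import *
s,d=wrist('w5.png');a=arm(2.905);P=hub+.065*a;p0=s['eef_pos']
print((p0-P)@a,(p0-P)@n,(p0-P)@np.cross(n,a))
W=cloud(d);m=orange(d);m&=np.linalg.norm(W-P,axis=2)<.11
p=W[m];mu=p.mean(0);vt=np.linalg.svd(p-mu)[2];v=vt[0]*np.sign(vt[0]@n);print(len(p),v@a,v@n)
E
```

```text
t: 5.8
eef_pos: [0.5296, 0.109, 0.1553]
tool_rot: [-0.371, 0.188, -0.542, 0.73]
force: [7.9, -1.3, -7.4]
gripper_width: 0.0158
-0.05367304282815751 0.024247309557951624 0.0008754186679297615
3089 -0.9841144348176075 0.177379396683577
```

View pics/w5.png

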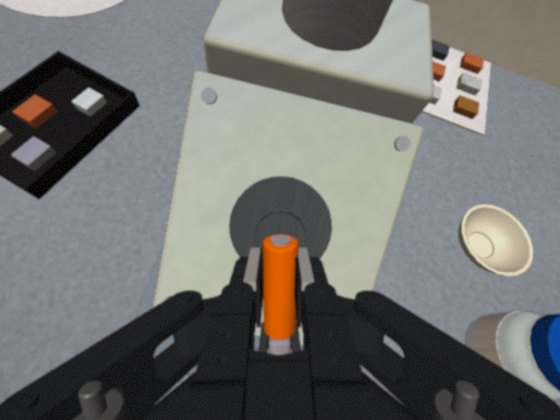

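The handle is following, at about 0.18 rad. I'll continue with bigger steps from the measured pose.

```bash
cat >> h.py <<'E'
def hang(d,P,a):
    W=cloud(d);m=orange(d);m&=np.linalg.norm(W-P,axis=2)<.11
    p=W[m];mu=p.mean(0);vt=np.linalg.svd(p-mu)[2];v=vt[0]*np.sign(vt[0]@n)
    return np.arctan2(v@n,-v@a),len(p),v@np.cross(n,a)
E
python3 -m handwheel '[{"dp":[0,-0.25,-0.06],"twist":[0.45,0,0],"hand":0.1},{"dp":[0,-0.25,-0.06],"twist":[0.45,0,0],"hand":0.1},{"dp":[0,-0.25,-0.07],"twist":[0.45,0,0],"hand":0.1},{"dp":[0,-0.25,-0.08],"twist":[0.45,0,0],"hand":0.1},{"dp":[0,-0.25,-0.08],"twist":[0.45,0,0],"hand":0.1},{"dp":[0,-0.25,-0.1],"twist":[0.45,0,0],"hand":0.1}]'
python3 - <<'E'
from h import *
s,d=wrist('w6.png');a=arm(2.905);P=hub+.065*a;p0=s['eef_pos'];print(s['q'])
print((p0-P)@a,(p0-P)@n,(p0-P)@np.cross(n,a))
print(hang(d,P,a))
E
```

```text
t: 6.45
eef_pos: [0.4943, 0.0958, 0.164]
tool_rot: [-0.283, 0.123, -0.56, 0.769]
force: [6.9, 5.4, -18.2]
gripper_width: 0.0155
[-0.2112  0.1178  2.5478  2.3731  0.5672 -1.3273]
-0.02733426152207743 0.05263882928589099 0.0024313238590591424
(np.float64(0.8259351023904783), 2255, np.float64(0.007901857345388867))
```

Fold is about 0.83 rad. Joint 3 is close to its range limit, so I'll do the rest without turning the tool and let the sleeve swivel in the pads.

```bash
python3 - <<'E'
from h import *
s=bot.sense();a=arm(2.905);P=hub+.065*a;p0=s['eef_pos'];R0=R.from_quat(s['tool_rot']).as_matrix()
ps=[]
for f in np.arange(.95,1.6,.12):
    ps.append((p0+.057*((-np.cos(f)+np.cos(.83))*a+(np.sin(f)-np.sin(.83))*n),R0))
seq(ps,.1); print(R0.T@a,R0.T@n)
E
```

```text
{"dp":[-0.0, -0.2, -0.12],"twist":[-0.0, 0.0, 0.0],"hand":0.1},
{"dp":[-0.0, -0.18, -0.14],"twist":[0.0, 0.0, 0.0],"hand":0.1},
{"dp":[-0.0, -0.16, -0.16],"twist":[0.0, 0.0, 0.0],"hand":0.1},
{"dp":[0.0, -0.14, -0.18],"twist":[0.0, 0.0, 0.0],"hand":0.1},
{"dp":[0.0, -0.12, -0.19],"twist":[0.0, 0.0, 0.0],"hand":0.1},
{"dp":[0.0, -0.1, -0.21],"twist":[0.0, 0.0, 0.0],"hand":0.1}
[ 0.0043 -0.3519 -0.936 ] [-0.0092 -0.936   0.3518]
```

```bash
python3 -m handwheel '[{"dp":[0,-0.2,-0.14],"twist":[0,0,0],"hand":0.1},{"dp":[0,-0.2,-0.18],"twist":[0,0,0],"hand":0.1},{"dp":[0,-0.18,-0.2],"twist":[0,0,0],"hand":0.1},{"dp":[0,-0.15,-0.24],"twist":[0,0,0],"hand":0.1}]'
python3 - <<'E'
from h import *
s,d=wrist('w7.png');a=arm(2.905);P=hub+.065*a;p0=s['eef_pos'];print(s['q'])
print((p0-P)@a,(p0-P)@n,(p0-P)@np.cross(n,a))
print(hang(d,P,a))
E
```

```text
t: 6.9
eef_pos: [0.4654, 0.0827, 0.1547]
tool_rot: [-0.286, 0.126, -0.559, 0.768]
force: [11.3, 2.2, -11.3]
gripper_width: 0.014
[-0.3092  0.1088  2.6163  2.2977  0.6312 -1.3465]
0.0041864740104379525 0.06251592596026023 0.003538187278453448
(np.float64(1.2583625001386318), 773, np.float64(0.02222647736150354))
```

View pics/w7.png

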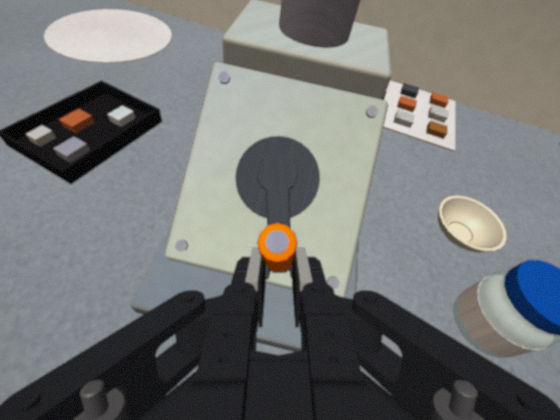

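The handle is standing almost out, tip at (277,243), about 1.26 rad. I'll finish toward the stop while tilting the tool back, to ease joint 3.

```bash
python3 -m handwheel '[{"dp":[0,-0.08,-0.24],"twist":[-0.4,0,0],"hand":0.1},{"dp":[0,0,-0.25],"twist":[-0.4,0,0],"hand":0.1},{"dp":[0,0,-0.25],"twist":[-0.4,0,0],"hand":0.1},{"dp":[0,0,-0.2],"twist":[-0.4,0,0],"hand":0.1}]'
python3 - <<'E'
from h import *
s,d=wrist('w8.png');a=arm(2.905);P=hub+.065*a;p0=s['eef_pos'];print(s['q'])
print((p0-P)@a,(p0-P)@n,(p0-P)@np.cross(n,a))
print(hang(d,P,a))
R0=R.from_quat(s['tool_rot']).as_matrix();print(R0.T@a,R0.T@n)
d=snap('side','s2.png');print(hang(d,P,a))
cv2.imwrite('pics/s2c.png',cv2.resize(d['img'][150:330,150:390,::-1],None,fx=3,fy=3))
E
```

```text
t: 7.35
eef_pos: [0.4511, 0.0705, 0.1365]
tool_rot: [-0.359, 0.179, -0.547, 0.735]
force: [-0.7, 0.2, -1.4]
gripper_width: 0.0085
[-0.2243  0.0354  2.5076  1.9314  0.3163 -0.89  ]
0.029412670884407577 0.05674620770455712 0.007633371389961398
(np.float64(1.5403514454289775), 761, np.float64(0.22769247655282307))
[ 0.0043 -0.1549 -0.9879] [-0.0037 -0.9879  0.1549]
(np.float64(1.4267073822769636), 109, np.float64(0.038463849853920984))
```

View pics/s2c.png

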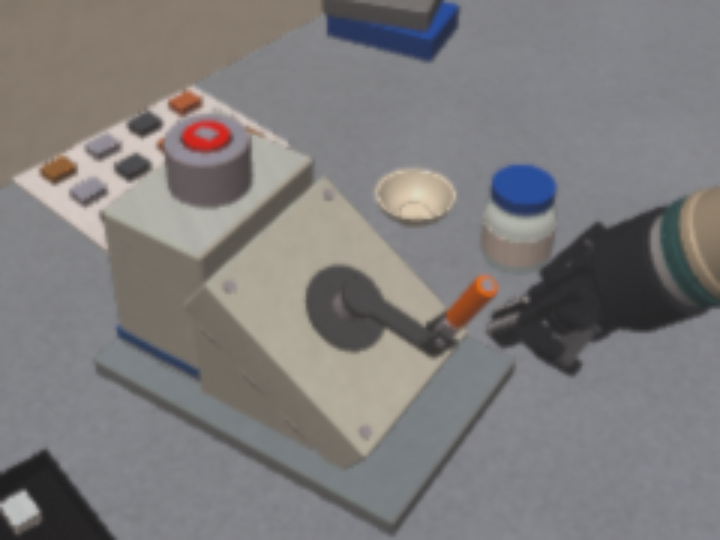

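View pics/w8.png

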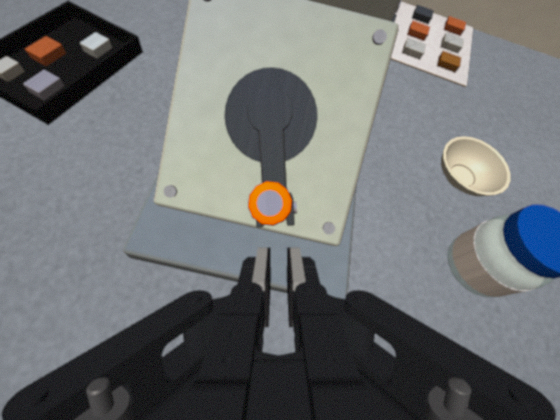

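The pads slid off the tip, leaving the handle standing free at about 1.43–1.54 rad with its tip at (270,203). That's out. Now I'll lift and come down over it along the crank axis direction.

```bash
python3 - <<'E'
from h import *
a=arm(2.905);P=hub+.065*a;Rm=toolR(-n,-a);s=bot.sense();p0=s['eef_pos'];R0=R.from_quat(s['tool_rot']).as_matrix()
ps=[(p0+.02*n,R0),(p0+.04*n,R0),(p0+.06*n,R0)]
for i in range(1,4): ps.append(((1-i/3)*ps[2][0]+i/3*(P+.117*n),(R.from_matrix(R0)*R.from_rotvec((R.from_matrix(R0).inv()*R.from_matrix(Rm)).as_rotvec()*i/3)).as_matrix()))
seq(ps,1)
E
```

```text
{"dp":[-0.0, -0.66, 0.11],"twist":[0.0, 0.0, 0.0],"hand":1},
{"dp":[-0.0, -0.66, 0.11],"twist":[0.0, 0.0, 0.0],"hand":1},
{"dp":[-0.0, -0.66, 0.11],"twist":[0.0, 0.0, 0.0],"hand":1},
{"dp":[-0.08, 0.05, 0.3],"twist":[-0.44, -0.0, -0.01],"hand":1},
{"dp":[-0.08, 0.03, 0.31],"twist":[-0.44, -0.0, -0.01],"hand":1},
{"dp":[-0.08, 0.02, 0.31],"twist":[-0.44, -0.0, -0.01],"hand":1}
```

```bash
python3 -m handwheel '[{"dp":[0,-0.66,0.1],"twist":[0,0,0],"hand":0.1},{"dp":[0,-0.66,0.1],"twist":[0,0,0],"hand":0.1},{"dp":[0,-0.66,0.1],"twist":[0,0,0],"hand":0.5},{"dp":[-0.08,0.05,0.3],"twist":[-0.44,0,0],"hand":1},{"dp":[-0.08,0.03,0.3],"twist":[-0.44,0,0],"hand":1},{"dp":[-0.08,0.02,0.3],"twist":[-0.44,0,0],"hand":1},{"dp":[0,0,0],"twist":[0,0,0],"hand":1}]'
python3 - <<'E'
from h import *
a=arm(2.905);P=hub+.065*a;Rm=toolR(-n,-a)
s,d=wrist('w9.png');p0=s['eef_pos'];print(s['q'])
print((p0-P)@a,(p0-P)@n,(p0-P)@np.cross(n,a))
W=cloud(d);m=orange(d);m&=np.linalg.norm(W-P,axis=2)<.11;p=W[m]-P
print(len(p),[np.percentile(p@x,[2,50,98]) for x in (a,n,np.cross(n,a))])
plan(P+.058*n,Rm,4)
E
```

```text
t: 8.15
eef_pos: [0.4302, 0.0817, 0.1878]
tool_rot: [-0.39, 0.206, -0.529, 0.725]
force: [0.1, -0.5, 0.8]
gripper_width: 0.0803
[-0.1566 -0.131   2.3582  0.7056  0.3609  0.4119]
0.012533440154800388 0.10969927899742823 -0.003021197657947857
458 [array([-0.0204, -0.0132, -0.0042]), array([0.0258, 0.0727, 0.0748]), array([-0.0039,  0.0042,  0.012 ])]
{"dp":[0.04, 0.44, 0.09],"twist":[-0.14, 0.0, -0.06],"hand":1}
{"dp":[0.04, 0.43, 0.09],"twist":[-0.14, 0.0, -0.06],"hand":1}
{"dp":[0.04, 0.43, 0.1],"twist":[-0.14, 0.0, -0.06],"hand":1}
{"dp":[0.03, 0.43, 0.11],"twist":[-0.14, 0.0, -0.06],"hand":1}
tot 0.05344940199775879 [-0.0653  0.0006 -0.028 ]
```

View pics/w9.png

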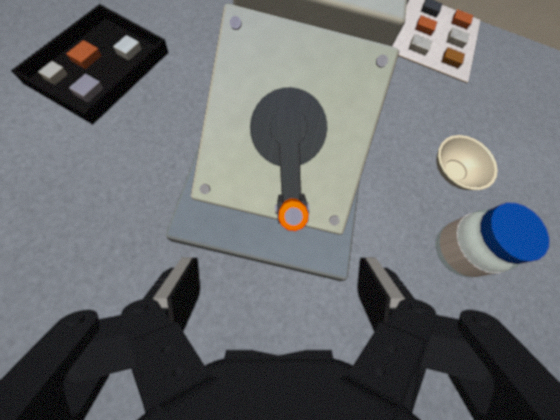

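The handle tip is at (293,215), about 12 mm inward of the pivot, so the fold is about 1.41 rad. I'll come down around it and grip.

```bash
python3 - <<'E'
from h import *
a=arm(2.905);P=hub+.065*a;Rm=toolR(-n,-a)
plan(P+.058*n-.009*a+.004*np.cross(n,a),Rm,4)
E
```

```text
{"dp":[0.08, 0.44, 0.16],"twist":[-0.14, 0.0, -0.06],"hand":1}
{"dp":[0.07, 0.44, 0.17],"twist":[-0.14, 0.0, -0.06],"hand":1}
{"dp":[0.07, 0.43, 0.17],"twist":[-0.14, 0.0, -0.06],"hand":1}
{"dp":[0.07, 0.43, 0.18],"twist":[-0.14, 0.0, -0.06],"hand":1}
tot 0.056823582113848754 [-0.0653  0.0006 -0.028 ]
```

```bash
python3 -m handwheel '[{"dp":[0.15,0,0.35],"twist":[-0.2,0,-0.1],"hand":1},{"dp":[0.1,0.3,0.3],"twist":[-0.2,0,-0.1],"hand":1},{"dp":[0.05,0.5,0.03],"twist":[-0.1,0,-0.04],"hand":1},{"dp":[0,0.5,0],"twist":[0,0,0],"hand":1},{"dp":[0,0.3,0],"twist":[0,0,0],"hand":1},{"dp":[0,0,0],"twist":[0,0,0],"hand":1}]'
python3 - <<'E'
from h import *
a=arm(2.905);P=hub+.065*a;Rm=toolR(-n,-a)
s,d=wrist('w10.png');p0=s['eef_pos'];print(s['q'])
print((p0-P)@a,(p0-P)@n,(p0-P)@np.cross(n,a))
plan(P+.058*n-.009*a+.004*np.cross(n,a),Rm,1)
E
```

```text
t: 8.8
eef_pos: [0.4696, 0.0869, 0.1548]
tool_rot: [-0.416, 0.222, -0.529, 0.706]
force: [-0.6, -0.2, -0.1]
gripper_width: 0.0853
[-0.0551  0.0089  2.308   0.5078  0.2624  0.6706]
-0.0004258647073709017 0.059849333113159604 0.0010788571859603464
{"dp":[0.1, 0.07, 0.29],"twist":[0.02, -0.02, -0.07],"hand":1}
tot 0.00936654468881737 [ 0.0028 -0.0023 -0.0089]
```

View pics/w10.png

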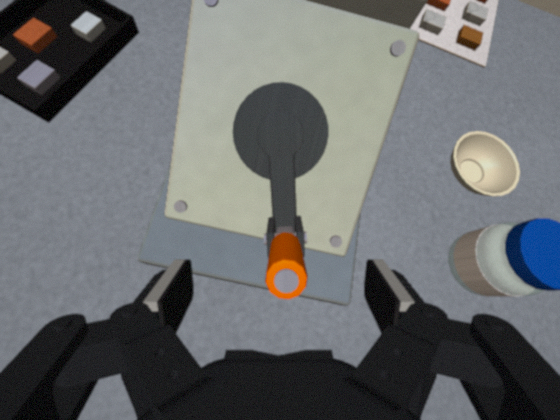

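The sleeve tip at (287,282) is between the pads at row ~290. I'll close with a small centring shift, then push outward toward the stop.

```bash
python3 -m handwheel '[{"dp":[0.1,0.05,0.2],"twist":[0,0,0],"hand":0.6},{"dp":[0,0,0],"twist":[0,0,0],"hand":0.3},{"dp":[0,0,0],"twist":[0,0,0],"hand":0.1},{"dp":[0,0,0],"twist":[0,0,0],"hand":0.1},{"dp":[0,0,0],"twist":[0,0,0],"hand":0.1},{"dp":[0,0,-0.15],"twist":[0,0,0],"hand":0.1},{"dp":[0,0,-0.15],"twist":[0,0,0],"hand":0.1}]'
python3 - <<'E'
from h import *
a=arm(2.905);P=hub+.065*a
s,d=wrist('w11.png');p0=s['eef_pos'];print(s['q'])
print((p0-P)@a,(p0-P)@n,(p0-P)@np.cross(n,a))
W=cloud(d);m=orange(d);m&=np.linalg.norm(W-P,axis=2)<.11;p=W[m]-P
print(len(p),[np.percentile(p@x,[2,50,98]) for x in (a,n,np.cross(n,a))])
E
```

```text
t: 9.55
eef_pos: [0.4742, 0.0822, 0.1584]
tool_rot: [-0.411, 0.218, -0.533, 0.707]
force: [15.3, 8.4, -6.8]
gripper_width: 0.0168
[-0.0703  0.0069  2.3072  0.5551  0.257   0.6144]
-0.004333384698819632 0.0606045157553487 0.007539088339475495
1753 [array([-0.0184, -0.0141, -0.0033]), array([0.0241, 0.0679, 0.0748]), array([-0.0007,  0.0073,  0.015 ])]
```

View pics/w11.png

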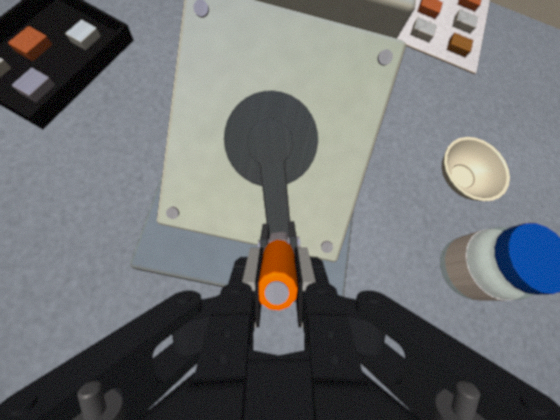

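```bash
python3 -m handwheel '[{"dp":[0,0,-0.15],"twist":[0.6,0,0],"hand":0.1},{"dp":[0,0,-0.15],"twist":[0.6,0,0],"hand":0.1},{"dp":[0,0,0],"twist":[0,0,0],"hand":0.1}]'
python3 - <<'E'
from h import *
a=arm(2.905);P=hub+.065*a
s,d=wrist('w12.png');p0=s['eef_pos'];print(s['q'])
print((p0-P)@a,(p0-P)@n,(p0-P)@np.cross(n,a))
W=cloud(d);m=orange(d);m&=np.linalg.norm(W-P,axis=2)<.11;p=W[m]-P
print(len(p),[np.percentile(p@x,[2,50,98]) for x in (a,n,np.cross(n,a))],hang(d,P,a))
t=(p@n>.03)&(p@n<.045);t2=p@n>.071;print(p[t].mean(0)@a,p[t2].mean(0)@a,t.sum(),t2.sum())
R0=R.from_quat(s['tool_rot']).as_matrix();print(R0.T@a,R0.T@n)
d=snap('side','s3.png')
cv2.imwrite('pics/s3c.png',cv2.resize(d['img'][150:330,150:390,::-1],None,fx=3,fy=3))
E
```

```text
t: 9.9
eef_pos: [0.4703, 0.0876, 0.1562]
tool_rot: [-0.39, 0.206, -0.531, 0.724]
force: [-0.3, 2.6, -4.5]
gripper_width: 0.0167
[-0.1044  0.0055  2.3568  0.9807  0.2367  0.163 ]
-0.0020669395729628693 0.06052530288487986 0.0009032514352548057
1712 [array([-0.0156, -0.0117, -0.0001]), array([0.0246, 0.0694, 0.0752]), array([-0.0073,  0.0006,  0.0083])] (np.float64(1.5665007746526027), 1712, np.float64(-0.0006414857916266035))
-0.010981262196312408 -0.00860185386421877 215 801
[ 0.0002 -0.0662 -0.9978] [-0.0226 -0.9975  0.0662]
```

View pics/s3c.png

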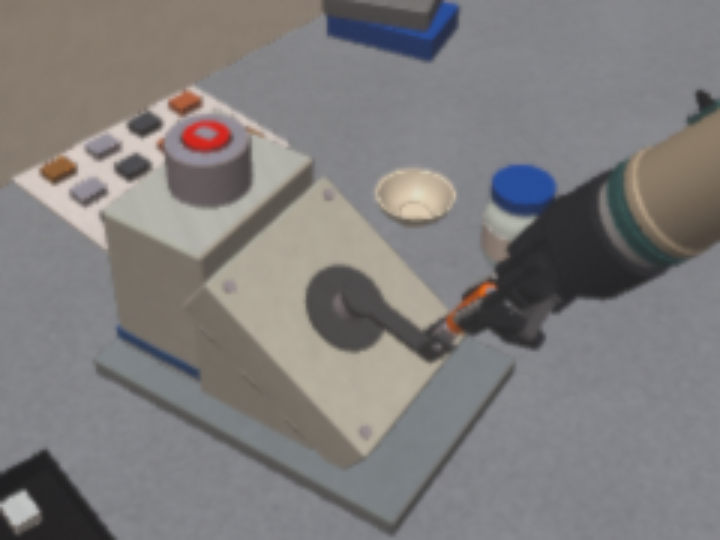

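The handle axis fits at 1.567 rad, so it is fully out and gripped. I'll crank in short arcs with a fixed tool orientation, re-measuring after each one.

```bash
cat > crank.py <<'E'
from h import *
import sys,json,os
s=bot.sense();p=s['eef_pos']
th0=2.89
if not os.path.exists('c.json'):
    json.dump({'c':(p-.065*arm(th0)).tolist(),'R':s['tool_rot'].tolist(),'th':th0},open('c.json','w'))
j=json.load(open('c.json'));c=np.array(j['c'])
def now():
    v=p-c;th=np.arctan2(v@r,v@u);th+=2*np.pi*round((j['th']-th)/(2*np.pi));return th
th=now();j['th']=th;json.dump(j,open('c.json','w'))
print('t',s['t'],'theta',th,'rad',np.hypot((p-c)@u,(p-c)@r),'n',(p-c)@n,'f',s['force']@n,s['force']@arm(th),'w',s['gripper_width'],'q',s['q'])
N=int(sys.argv[1]);st=float(sys.argv[2])
Rm=R.from_quat(j['R']).as_matrix()
seq([(c+.065*arm(th+st*(i+1)),Rm) for i in range(N)],.1)
E
python3 crank.py 6 .25
```

```text
t 10.0 theta 2.8900000000000006 rad 0.06500000000000003 n 2.2239209761999145e-17 f 2.2425757765483034 0.17874374643516971 w 0.016373500873029728 q [-0.1039  0.0058  2.356   0.9742  0.2369  0.1682]
{"dp":[-0.54, 0.02, 0.06],"twist":[0.0, 0.0, 0.0],"hand":0.1},
{"dp":[-0.51, 0.02, 0.19],"twist":[0.0, 0.0, 0.0],"hand":0.1},
{"dp":[-0.44, 0.03, 0.31],"twist":[0.0, 0.0, 0.0],"hand":0.1},
{"dp":[-0.35, 0.03, 0.41],"twist":[0.0, 0.0, 0.0],"hand":0.1},
{"dp":[-0.24, 0.04, 0.48],"twist":[0.0, 0.0, 0.0],"hand":0.1},
{"dp":[-0.11, 0.04, 0.53],"twist":[0.0, 0.0, 0.0],"hand":0.1}
```

```bash
python3 -m handwheel '[{"dp":[-0.54,0.02,0.06],"twist":[0,0,0],"hand":0.1},{"dp":[-0.51,0.02,0.19],"twist":[0,0,0],"hand":0.1},{"dp":[-0.44,0.03,0.31],"twist":[0,0,0],"hand":0.1},{"dp":[-0.35,0.03,0.41],"twist":[0,0,0],"hand":0.1}]'; python3 crank.py 6 .25
```

```text
t: 10.4
eef_pos: [0.4711, 0.1408, 0.1624]
tool_rot: [-0.391, 0.207, -0.533, 0.721]
force: [-2.9, -4.3, -0.3]
gripper_width: 0.0165
t 10.4 theta 3.749899527962842 rad 0.063451684847321 n 0.0001403032434498202 f 1.7839299668108168 0.37600680476264253 w 0.01650699302064936 q [0.1066 0.0161 2.3197 0.4057 0.1517 0.8994]
{"dp":[-0.34, 0.04, 0.41],"twist":[0.02, -0.03, 0.05],"hand":0.1},
{"dp":[-0.18, 0.04, 0.51],"twist":[0.0, 0.0, 0.0],"hand":0.1},
{"dp":[-0.05, 0.04, 0.54],"twist":[0.0, 0.0, 0.0],"hand":0.1},
{"dp":[0.08, 0.03, 0.53],"twist":[0.0, 0.0, 0.0],"hand":0.1},
{"dp":[0.21, 0.03, 0.5],"twist":[0.0, 0.0, 0.0],"hand":0.1},
{"dp":[0.33, 0.02, 0.43],"twist":[0.0, 0.0, 0.0],"hand":0.1}
```

Joint 5 is at 0.15, near its 0.11 limit. I'll open, tilt the tool about 0.55 rad closer to vertical (about the jaw axis, so the pads still fit the sleeve), and grip again.

```bash
python3 -m handwheel '[{"dp":[0,0,0],"twist":[0,0,0],"hand":0.5},{"dp":[0,0,0],"twist":[0,0,0],"hand":0.5},{"dp":[0,0,0],"twist":[-0.8,0,0],"hand":0.5},{"dp":[0,0,0],"twist":[-0.8,0,0],"hand":0.5},{"dp":[0,0,0],"twist":[-0.8,0,0],"hand":0.5}]'; python3 - <<'E'
from h import *
s=bot.sense();R0=R.from_quat(s['tool_rot']).as_matrix();print(s['q'],R0.T@n,s['eef_pos'])
E
python3 crank.py 1 .01
```

```text
t: 10.9
eef_pos: [0.4658, 0.1438, 0.1594]
tool_rot: [-0.482, 0.276, -0.496, 0.668]
force: [1.1, 1.2, -0.1]
gripper_width: 0.0424
[ 0.1752  0.0602  2.1243 -0.0505  0.548   1.3954] [-0.03   -0.9797 -0.198 ] [0.4658 0.1438 0.1594]
t 10.9 theta 3.748063623415101 rad 0.0702346419390841 n 0.0003710521043051419 f -0.7546840680730738 -0.22276130963286672 w 0.04243551379556834 q [ 0.1752  0.0602  2.1243 -0.0505  0.548   1.3954]
{"dp":[0.12, -0.02, 0.13],"twist":[2.2, -0.01, -0.06],"hand":0.1}
```

```bash
python3 -m handwheel '[{"dp":[0.06,0,0.08],"twist":[-0.8,0,0],"hand":0.5},{"dp":[0.06,0,0.08],"twist":[-0.8,0,-0.1],"hand":0.5},{"dp":[0,0,0.05],"twist":[-0.8,0,-0.1],"hand":0.5},{"dp":[0,0,0],"twist":[0,0,0],"hand":0.5}]'; python3 - <<'E'
from h import *
s,d=wrist('w13.png');R0=R.from_quat(s['tool_rot']).as_matrix();print(s['q'],R0.T@n,s['eef_pos'])
E
python3 crank.py 1 .01
```

```text
t: 11.3
eef_pos: [0.4753, 0.1437, 0.1631]
tool_rot: [-0.578, 0.341, -0.456, 0.585]
force: [-0.1, -0.2, -0.8]
gripper_width: 0.0425
[ 0.2321  0.1835  1.8874 -0.1395  0.9571  1.5075] [-0.0125 -0.8803 -0.4743] [0.4753 0.1437 0.1631]
t 11.35 theta 3.795651023006447 rad 0.06274445250451056 n -0.0013742492763222536 f 0.018289543800602617 -0.011326942945192217 w 0.04279949430789592 q [ 0.2317  0.1819  1.8912 -0.1394  0.956   1.5073]
{"dp":[-0.07, -0.03, -0.05],"twist":[4.67, 0.03, 0.09],"hand":0.1}
```

View pics/w13.png

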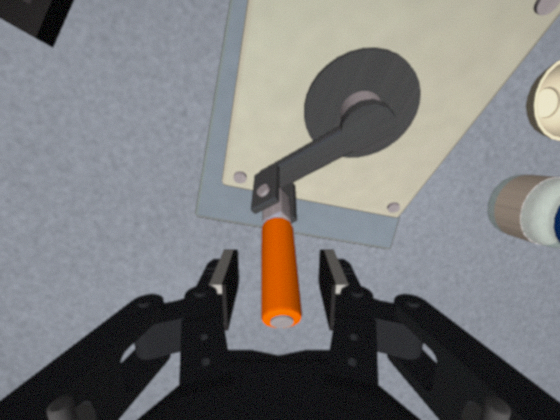

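The handle is between the pads at (281,275), with the arm pointing down-left at θ≈3.75. I'll grip again and continue.

```bash
python3 -m handwheel '[{"dp":[0,0,0],"twist":[0,0,0],"hand":0.1},{"dp":[0,0,0],"twist":[0,0,0],"hand":0.1},{"dp":[0,0,0],"twist":[0,0,0],"hand":0.1}]'; python3 - <<'E'
from h import *
import json
s=bot.sense();j=json.load(open('c.json'));j['R']=s['tool_rot'].tolist();json.dump(j,open('c.json','w'))
E
python3 crank.py 8 .25
```

```text
t: 11.65
eef_pos: [0.4708, 0.1424, 0.1613]
tool_rot: [-0.577, 0.341, -0.455, 0.586]
force: [3.4, 1.3, -3.4]
gripper_width: 0.0167
t 11.65 theta 3.764559460703945 rad 0.06494453852695647 n -0.0007984945841617993 f -4.830080863734605 -0.291178396925327 w 0.016741373879349635 q [ 0.229   0.1783  1.8993 -0.1355  0.9498  1.503 ]
{"dp":[-0.3, -0.23, 0.39],"twist":[0.0, 0.0, 0.0],"hand":0.1},
{"dp":[-0.18, -0.24, 0.45],"twist":[0.0, 0.0, 0.0],"hand":0.1},
{"dp":[-0.04, -0.25, 0.47],"twist":[0.0, 0.0, 0.0],"hand":0.1},
{"dp":[0.09, -0.25, 0.47],"twist":[0.0, 0.0, 0.0],"hand":0.1},
{"dp":[0.22, -0.24, 0.43],"twist":[0.0, 0.0, 0.0],"hand":0.1},
{"dp":[0.34, -0.21, 0.37],"twist":[0.0, 0.0, 0.0],"hand":0.1},
{"dp":[0.43, -0.16, 0.29],"twist":[0.0, 0.0, 0.0],"hand":0.1},
{"dp":[0.5, -0.11, 0.18],"twist":[0.0, 0.0, 0.0],"hand":0.1}
```

```bash
python3 -m handwheel '[{"dp":[-0.3,-0.23,0.39],"twist":[0,0,0],"hand":0.1},{"dp":[-0.18,-0.24,0.45],"twist":[0,0,0],"hand":0.1},{"dp":[-0.04,-0.25,0.47],"twist":[0,0,0],"hand":0.1},{"dp":[0.09,-0.25,0.47],"twist":[0,0,0],"hand":0.1}]'; python3 crank.py 8 .25
```

```text
t: 12.05
eef_pos: [0.5068, 0.1715, 0.1894]
tool_rot: [-0.581, 0.342, -0.454, 0.582]
force: [-1.3, -0.8, -5.3]
gripper_width: 0.0165
t 12.05 theta 4.649781911515638 rad 0.06125401278442047 n -0.0007567628575308558 f -3.5407193535918 -0.2763266962727521 w 0.016544248949657205 q [ 0.2741  0.2198  1.7626 -0.1393  1.0595  1.5364]
{"dp":[0.04, -0.28, 0.46],"twist":[0.09, 0.02, 0.04],"hand":0.1},
{"dp":[0.28, -0.22, 0.4],"twist":[0.0, 0.0, 0.0],"hand":0.1},
{"dp":[0.39, -0.18, 0.33],"twist":[0.0, 0.0, 0.0],"hand":0.1},
{"dp":[0.47, -0.13, 0.23],"twist":[0.0, 0.0, 0.0],"hand":0.1},
{"dp":[0.52, -0.07, 0.12],"twist":[0.0, 0.0, 0.0],"hand":0.1},
{"dp":[0.54, -0.01, 0.0],"twist":[0.0, 0.0, 0.0],"hand":0.1},
{"dp":[0.53, 0.05, -0.11],"twist":[0.0, 0.0, 0.0],"hand":0.1},
{"dp":[0.48, 0.11, -0.23],"twist":[0.0, 0.0, 0.0],"hand":0.1}
```

```bash
python3 -m handwheel '[{"dp":[0.02,-0.28,0.46],"twist":[0.09,0,0.04],"hand":0.1},{"dp":[0.26,-0.23,0.42],"twist":[0,0,0],"hand":0.1},{"dp":[0.37,-0.2,0.36],"twist":[0,0,0],"hand":0.1},{"dp":[0.45,-0.15,0.27],"twist":[0,0,0],"hand":0.1},{"dp":[0.52,-0.09,0.16],"twist":[0,0,0],"hand":0.1}]'; python3 crank.py 8 .25
```

```text
t: 12.55
eef_pos: [0.5594, 0.1445, 0.2232]
tool_rot: [0.583, -0.344, 0.45, -0.582]
force: [-1.8, 1.8, -3.3]
gripper_width: 0.0165
t 12.55 theta 5.833347353914788 rad 0.06074746270713503 n -0.0004630531224000186 f -1.8499734916663422 -1.87879371053151 w 0.016549002732884423 q [ 0.196   0.2536  1.6233 -0.1167  1.1628  1.4329]
{"dp":[0.51, -0.11, 0.14],"twist":[0.15, 0.05, -0.02],"hand":0.1},
{"dp":[0.53, 0.04, -0.08],"twist":[0.0, 0.0, 0.0],"hand":0.1},
{"dp":[0.49, 0.1, -0.2],"twist":[0.0, 0.0, 0.0],"hand":0.1},
{"dp":[0.42, 0.15, -0.3],"twist":[0.0, 0.0, 0.0],"hand":0.1},
{"dp":[0.33, 0.2, -0.38],"twist":[0.0, 0.0, 0.0],"hand":0.1},
{"dp":[0.21, 0.23, -0.44],"twist":[0.0, 0.0, 0.0],"hand":0.1},
{"dp":[0.08, 0.25, -0.47],"twist":[0.0, 0.0, 0.0],"hand":0.1},
{"dp":[-0.05, 0.26, -0.47],"twist":[0.0, 0.0, 0.0],"hand":0.1}
```

```bash
python3 -m handwheel '[{"dp":[0.52,-0.09,0.12],"twist":[0.1,0,0],"hand":0.1},{"dp":[0.54,0.02,-0.04],"twist":[0.05,0,0],"hand":0.1},{"dp":[0.5,0.09,-0.17],"twist":[0,0,0],"hand":0.1},{"dp":[0.44,0.14,-0.27],"twist":[0,0,0],"hand":0.1},{"dp":[0.36,0.18,-0.35],"twist":[0,0,0],"hand":0.1}]'; python3 crank.py 8 .25; python3 - <<'E'
from h import *
d=snap('side','s4.png')
cv2.imwrite('pics/s4c.png',cv2.resize(d['img'][150:330,150:390,::-1],None,fx=3,fy=3))
E
```

```text
t: 13.05
eef_pos: [0.5624, 0.0695, 0.2172]
tool_rot: [-0.577, 0.345, -0.449, 0.588]
force: [-0.8, 6.1, -4.7]
gripper_width: 0.0163
t 13.05 theta 7.110404449092753 rad 0.06548398859417276 n -0.0004974840175874946 f -3.9773466702521594 -6.26764743622164 w 0.016307268394754534 q [ 0.0459  0.2288  1.6735 -0.0842  1.1125  1.2749]
{"dp":[0.18, 0.22, -0.46],"twist":[0.03, 0.04, -0.11],"hand":0.1},
{"dp":[0.07, 0.25, -0.47],"twist":[0.0, 0.0, 0.0],"hand":0.1},
{"dp":[-0.07, 0.25, -0.47],"twist":[0.0, 0.0, 0.0],"hand":0.1},
{"dp":[-0.2, 0.24, -0.44],"twist":[0.0, 0.0, 0.0],"hand":0.1},
{"dp":[-0.32, 0.21, -0.38],"twist":[0.0, 0.0, 0.0],"hand":0.1},
{"dp":[-0.41, 0.17, -0.3],"twist":[0.0, 0.0, 0.0],"hand":0.1},
{"dp":[-0.49, 0.12, -0.2],"twist":[0.0, 0.0, 0.0],"hand":0.1},
{"dp":[-0.53, 0.06, -0.09],"twist":[0.0, 0.0, 0.0],"hand":0.1}
```

View pics/s4c.png

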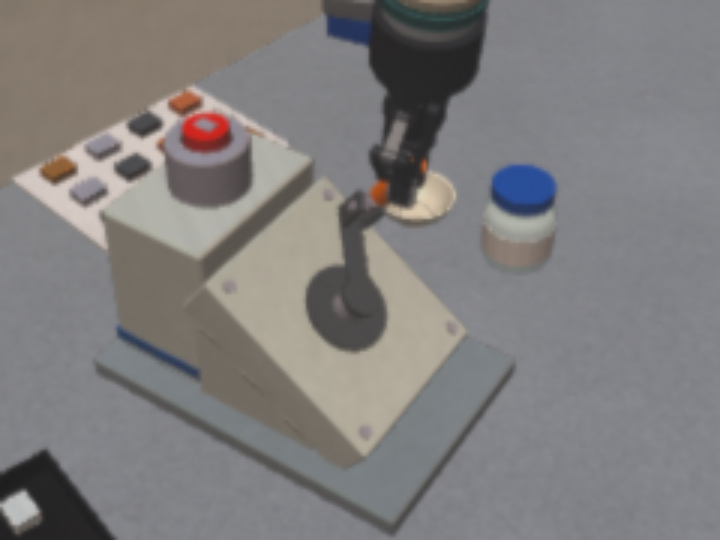

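The crank arm now points up the slope and a little right, the handle is still out, and the puck is visibly rising at (207,130). I'll keep going.

```bash
python3 -m handwheel '[{"dp":[0.2,0.22,-0.45],"twist":[0,0,-0.1],"hand":0.1},{"dp":[0.09,0.25,-0.47],"twist":[0,0,0],"hand":0.1},{"dp":[-0.05,0.25,-0.47],"twist":[0,0,0],"hand":0.1},{"dp":[-0.18,0.24,-0.44],"twist":[0,0,0],"hand":0.1},{"dp":[-0.3,0.21,-0.39],"twist":[0,0,0],"hand":0.1}]'; python3 crank.py 8 .25
```

```text
t: 13.6
eef_pos: [0.5072, 0.045, 0.1764]
tool_rot: [-0.575, 0.336, -0.459, 0.588]
force: [3.8, -2.7, -1.8]
gripper_width: 0.0165
t 13.6 theta 8.251483455969108 rad 0.06931721523168799 n -0.00047647094180921183 f -3.3516307962836187 2.3351845136670493 w 0.016509074450570906 q [ 0.0081  0.17    1.8684 -0.1024  0.9516  1.261 ]
{"dp":[-0.49, 0.13, -0.27],"twist":[-0.1, 0.01, 0.06],"hand":0.1},
{"dp":[-0.46, 0.14, -0.25],"twist":[0.0, 0.0, 0.0],"hand":0.1},
{"dp":[-0.52, 0.08, -0.14],"twist":[0.0, 0.0, 0.0],"hand":0.1},
{"dp":[-0.54, 0.02, -0.02],"twist":[0.0, 0.0, 0.0],"hand":0.1},
{"dp":[-0.53, -0.04, 0.1],"twist":[0.0, 0.0, 0.0],"hand":0.1},
{"dp":[-0.49, -0.1, 0.21],"twist":[0.0, 0.0, 0.0],"hand":0.1},
{"dp":[-0.42, -0.16, 0.31],"twist":[0.0, 0.0, 0.0],"hand":0.1},
{"dp":[-0.32, -0.2, 0.39],"twist":[0.0, 0.0, 0.0],"hand":0.1}
```

```bash
python3 - <<'E'
from h import *
import json
j=json.load(open('c.json'));j['c']=(np.array(j['c'])+.0035*r).tolist();json.dump(j,open('c.json','w'))
E
python3 crank.py 6 .25
```

```text
t 13.6 theta 8.271981482655269 rad 0.06610399382994141 n -0.00047647094180921877 f -3.3516307962836187 2.2772818180133303 w 0.016509074450570906 q [ 0.0081  0.17    1.8684 -0.1024  0.9516  1.261 ]
{"dp":[-0.41, 0.16, -0.32],"twist":[-0.1, 0.01, 0.06],"hand":0.1},
{"dp":[-0.46, 0.14, -0.24],"twist":[0.0, 0.0, 0.0],"hand":0.1},
{"dp":[-0.52, 0.08, -0.13],"twist":[0.0, 0.0, 0.0],"hand":0.1},
{"dp":[-0.54, 0.02, -0.01],"twist":[0.0, 0.0, 0.0],"hand":0.1},
{"dp":[-0.53, -0.05, 0.11],"twist":[0.0, 0.0, 0.0],"hand":0.1},
{"dp":[-0.48, -0.11, 0.22],"twist":[0.0, 0.0, 0.0],"hand":0.1}
```

```bash
python3 -m handwheel '[{"dp":[-0.4,0.16,-0.32],"twist":[-0.1,0,0.06],"hand":0.1},{"dp":[-0.45,0.14,-0.25],"twist":[0,0,0],"hand":0.1},{"dp":[-0.52,0.08,-0.14],"twist":[0,0,0],"hand":0.1},{"dp":[-0.54,0.02,-0.03],"twist":[0,0,0],"hand":0.1},{"dp":[-0.53,-0.05,0.09],"twist":[0,0,0],"hand":0.1}]'; python3 crank.py 8 .25
```

```text
t: 14.1
eef_pos: [0.4646, 0.0982, 0.1528]
tool_rot: [-0.58, 0.336, -0.459, 0.583]
force: [3.8, -1.9, -7.6]
gripper_width: 0.0163
t 14.1 theta 9.404826427296646 rad 0.06816596197826583 n -0.00034341128885659105 f -8.238907384958685 1.6129677106913383 w 0.01628678112023301 q [ 0.145   0.1585  1.9529 -0.1469  0.904   1.4272]
{"dp":[-0.48, -0.15, 0.25],"twist":[-0.0, 0.03, 0.13],"hand":0.1},
{"dp":[-0.45, -0.14, 0.27],"twist":[0.0, 0.0, 0.0],"hand":0.1},
{"dp":[-0.36, -0.19, 0.36],"twist":[0.0, 0.0, 0.0],"hand":0.1},
{"dp":[-0.25, -0.22, 0.43],"twist":[0.0, 0.0, 0.0],"hand":0.1},
{"dp":[-0.12, -0.25, 0.46],"twist":[0.0, 0.0, 0.0],"hand":0.1},
{"dp":[0.01, -0.26, 0.48],"twist":[0.0, 0.0, 0.0],"hand":0.1},
{"dp":[0.15, -0.25, 0.46],"twist":[0.0, 0.0, 0.0],"hand":0.1},
{"dp":[0.27, -0.22, 0.41],"twist":[0.0, 0.0, 0.0],"hand":0.1}
```

```bash
python3 -m handwheel '[{"dp":[-0.48,-0.14,0.25],"twist":[0,0,0.1],"hand":0.1},{"dp":[-0.45,-0.14,0.27],"twist":[0,0,0],"hand":0.1},{"dp":[-0.36,-0.19,0.36],"twist":[0,0,0],"hand":0.1},{"dp":[-0.25,-0.22,0.43],"twist":[0,0,0],"hand":0.1},{"dp":[-0.12,-0.25,0.46],"twist":[0,0,0],"hand":0.1}]'; python3 crank.py 4 .2
```

```text
t: 14.6
eef_pos: [0.4899, 0.1664, 0.1776]
tool_rot: [0.584, -0.338, 0.454, -0.582]
force: [2.7, -6.1, -6.0]
gripper_width: 0.0166
t 14.6 theta 10.614352643129061 rad 0.06701357841877129 n -0.00033196340652365855 f -5.93010234259209 -5.256515754321754 w 0.01659167275000946 q [ 0.2769  0.2056  1.8157 -0.1487  1.021   1.5405]
{"dp":[0.06, -0.22, 0.38],"twist":[0.08, 0.09, 0.08],"hand":0.1},
{"dp":[0.07, -0.2, 0.38],"twist":[0.0, 0.0, 0.0],"hand":0.1},
{"dp":[0.15, -0.19, 0.36],"twist":[0.0, 0.0, 0.0],"hand":0.1},
{"dp":[0.23, -0.18, 0.32],"twist":[0.0, 0.0, 0.0],"hand":0.1}
```

```bash
python3 -m handwheel '[{"dp":[0.06,-0.22,0.38],"twist":[0,0,0],"hand":0.1},{"dp":[0.07,-0.2,0.36],"twist":[0,0,0],"hand":0.1},{"dp":[0,0,0],"twist":[0,0,0],"hand":0.1},{"dp":[0,0,0],"twist":[0,0,0],"hand":0.1},{"dp":[0,0,0],"twist":[0,0,0],"hand":0.1}]'; python3 crank.py 1 .2;  python3 - <<'E'
from h import *
d=snap('side','s5.png')
cv2.imwrite('pics/s5c.png',cv2.resize(d['img'][150:330,150:390,::-1],None,fx=3,fy=3))
for c in ['side','scene']:
    if c=='scene': d=snap(c,'sc5.png')
    W=cloud(d);hsv=cv2.cvtColor(d['img'],cv2.COLOR_RGB2HSV).astype(int)
    m=((hsv[...,0]<4)|(hsv[...,0]>174))&(hsv[...,1]>150)&(np.hypot(W[...,0]-.709,W[...,1]-.139)<.03)
    print(c,m.sum(),np.percentile(W[m][:,2],[5,50,80,95]))
    for q in ['ram_face','mould_rim']: print(q,[(np.round(x['point'],4),round(x['p'],2)) for x in bot.pinpoint(q,c)][:1])
E
```

```text
t: 15.1
eef_pos: [0.5128, 0.1733, 0.1942]
tool_rot: [0.586, -0.336, 0.453, -0.582]
force: [1.0, -3.4, -4.4]
gripper_width: 0.0164
t 15.1 theta 11.05761649138058 rad 0.06562320757807534 n -0.0003599250539769148 f -3.8880295016851236 -3.604384878544047 w 0.016409710540935922 q [ 0.2806  0.2259  1.7419 -0.1495  1.076   1.5341]
{"dp":[0.2, -0.2, 0.33],"twist":[0.1, 0.12, 0.12],"hand":0.1}
side 148 [0.2189 0.2305 0.2318 0.2327]
ram_face [(array([0.7103, 0.1414, 0.2203]), 0.53)]
mould_rim [(array([0.709 , 0.1352, 0.2117]), 0.75)]
scene 176 [0.2225 0.2326 0.2339 0.2357]
ram_face [(array([0.708 , 0.1388, 0.2114]), 0.51)]
mould_rim [(array([0.7107, 0.1406, 0.2121]), 0.68)]
```

View pics/s5c.png

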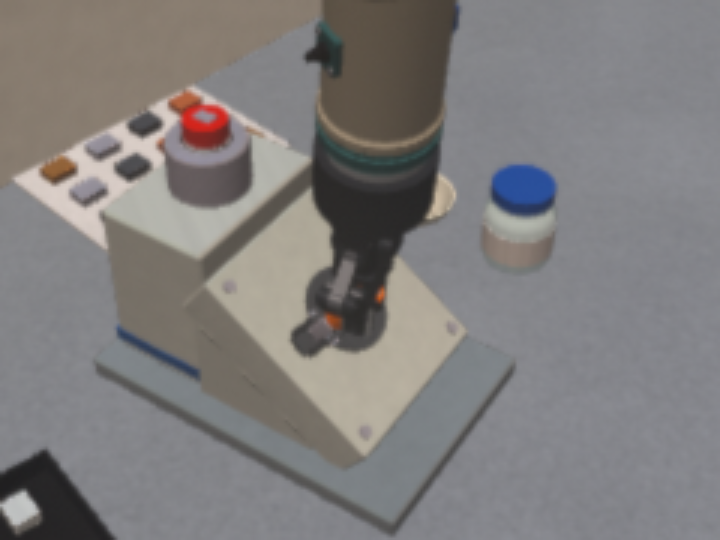

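Side view: the puck stands fully proud of the collar at (207,128). Its measured top is 0.232–0.233 m, which puts the underside at about 0.215 m, level with the rim. θ≈11.06. Next I'll release, lift off along the handle, close the jaws and push the handle over.

```bash
cat > fold.py <<'E'
from h import *
import json,os
s=bot.sense();R0=R.from_quat(s['tool_rot']).as_matrix();p0=s['eef_pos']
if not os.path.exists('f.json'):
    g=p0+.003*R0[:,1]; P=g-((g-hub)@n)*n
    json.dump({'P':P.tolist(),'R':s['tool_rot'].tolist(),'th':11.06},open('f.json','w'))
j=json.load(open('f.json'));P=np.array(j['P']);a=(hub-P);a=-(a-(a@n)*n);rad=np.linalg.norm(a);a/=rad;b=np.cross(n,a)
tip=p0+.022*R0[:,1]
def st(): print('t',s['t'],'tip a,n,b',[round(float((tip-P)@x),4) for x in (a,n,b)],'F a,n,b',[round(float(s['force']@x),1) for x in (a,n,b)],'w',s['gripper_width'],'q',s['q'])
def go(pts,hand):  # pts of tip (a,n,b)
    seq([(P+x[0]*a+x[1]*n+x[2]*b-.022*R0[:,1],R0) for x in pts],hand)
E
python3 - <<'E'
from fold import *
print('rad',rad,'th',np.arctan2(a@r,a@u)+4*np.pi,R0.T@a,R0.T@n,R0.T@b); st()
x0=np.array([(tip-P)@v for v in (a,n,b)])
go([x0+[0,.022*i,0] for i in range(1,4)]+[[.013,.106,0],[.026,.106,0],[.04,.1,0],[.04,.08,0],[.04,.06,0],[.04,.045,0]],1)
E
```

```text
rad 0.062369472869382964 th 11.06873928705362 [-0.9444 -0.1508  0.292 ] [-0.0098 -0.8752 -0.4836] [-0.3285  0.4596 -0.8251]
t 15.4 tip a,n,b [-0.0029, 0.0408, 0.0087] F a,n,b [-3.0, -4.3, 1.8] w 0.016803132186500834 q [ 0.2803  0.2256  1.7423 -0.1491  1.0754  1.534 ]
{"dp":[-0.01, -0.64, -0.35],"twist":[0.0, 0.0, 0.0],"hand":1},
{"dp":[-0.01, -0.64, -0.35],"twist":[0.0, 0.0, 0.0],"hand":1},
{"dp":[-0.01, -0.64, -0.35],"twist":[0.0, 0.0, 0.0],"hand":1},
{"dp":[-0.4, -0.19, 0.41],"twist":[0.0, 0.0, 0.0],"hand":1},
{"dp":[-0.41, -0.07, 0.13],"twist":[0.0, 0.0, 0.0],"hand":1},
{"dp":[-0.44, 0.1, 0.23],"twist":[0.0, 0.0, 0.0],"hand":1},
{"dp":[0.01, 0.58, 0.32],"twist":[0.0, 0.0, 0.0],"hand":1},
{"dp":[0.01, 0.58, 0.32],"twist":[0.0, 0.0, 0.0],"hand":1},
{"dp":[0.0, 0.44, 0.24],"twist":[0.0, 0.0, 0.0],"hand":1}
```

```bash
python3 -m handwheel '[{"dp":[0,0,0],"twist":[0,0,0],"hand":0.5},{"dp":[0,0,0],"twist":[0,0,0],"hand":0.5},{"dp":[0,-0.64,-0.35],"twist":[0,0,0],"hand":0.5},{"dp":[0,-0.64,-0.35],"twist":[0,0,0],"hand":0.5},{"dp":[0,-0.64,-0.35],"twist":[0,0,0],"hand":0.5},{"dp":[0,-0.3,-0.16],"twist":[0,0,0],"hand":0.2},{"dp":[-0.4,-0.19,0.41],"twist":[0,0,0],"hand":0},{"dp":[-0.4,0,0.15],"twist":[0,0,0],"hand":0},{"dp":[-0.44,0,0.2],"twist":[0,0,0],"hand":0},{"dp":[0,0,0],"twist":[0,0,0],"hand":0}]'
python3 - <<'E'
from fold import *
st()
sx,d=wrist('w14.png')
W=cloud(d);m=orange(d);m&=np.linalg.norm(W-P,axis=2)<.11;p=W[m]-P
print(len(p),[np.percentile(p@x,[2,50,98]) for x in (a,n,b)],hang(d,P,a))
go([[.04,.08,0],[.04,.06,0],[.04,.045,0]],0)
E
```

```text
t: 16.4
eef_pos: [0.474, 0.2157, 0.264]
tool_rot: [-0.583, 0.339, -0.452, 0.585]
force: [-1.1, -1.0, 0.3]
gripper_width: 0.0002
t 16.4 tip a,n,b [0.0461, 0.1162, -0.0017] F a,n,b [-0.8, 1.0, 0.8] w 0.00018473414759946616 q [ 0.3793  0.1493  1.658  -0.1377  1.2449  1.6081]
1323 [array([-0.0042,  0.0056,  0.0098]), array([0.023 , 0.0553, 0.0745]), array([-0.0127, -0.0102, -0.0004])] (np.float64(1.5358596374661415), 1323, np.float64(0.04079442404118785))
{"dp":[0.17, 1.1, 0.5],"twist":[0.01, 0.0, 0.01],"hand":0},
{"dp":[0.01, 0.58, 0.32],"twist":[0.0, 0.0, 0.0],"hand":0},
{"dp":[0.01, 0.44, 0.24],"twist":[0.0, 0.0, 0.0],"hand":0}
```

View pics/w14.png

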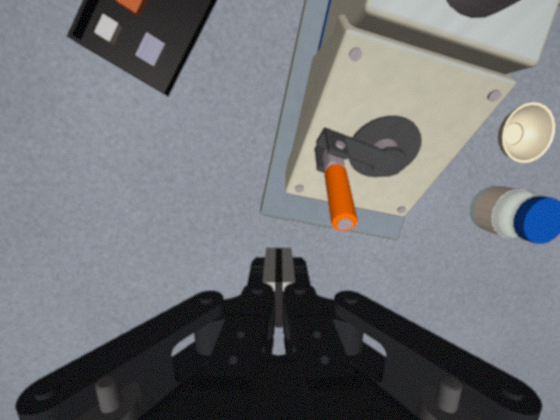

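The handle stands upright with its tip at (343,222), and the closed fingers are to its left at (280,265). I'll lower beside it, then push right.

```bash
python3 -m handwheel '[{"dp":[0.1,0.6,0.3],"twist":[0,0,0],"hand":0},{"dp":[0.05,0.6,0.3],"twist":[0,0,0],"hand":0},{"dp":[0,0.6,0.3],"twist":[0,0,0],"hand":0},{"dp":[0,0.3,0.15],"twist":[0,0,0],"hand":0},{"dp":[0,0,0],"twist":[0,0,0],"hand":0}]'
python3 - <<'E'
from fold import *
st()
go([[.02,.047,0],[.0,.047,0],[-.012,.047,0],[-.022,.045,0],[-.03,.040,0],[-.036,.033,0],[-.041,.026,0],[-.045,.02,0],[-.048,.014,0],[-.05,.009,0]],0)
E
```

```text
t: 16.95
eef_pos: [0.5123, 0.216, 0.2009]
tool_rot: [0.586, -0.339, 0.45, -0.583]
force: [0.1, 0.4, -0.0]
gripper_width: -0.0
t 16.95 tip a,n,b [0.0401, 0.0428, 0.0032] F a,n,b [0.3, -0.1, -0.1] w -1.3112413894555233e-05 q [ 0.3544  0.2476  1.6922 -0.1454  1.1171  1.6008]
{"dp":[0.66, -0.08, -0.18],"twist":[0.0, 0.0, 0.0],"hand":0},
{"dp":[0.63, 0.1, -0.19],"twist":[0.0, 0.0, 0.0],"hand":0},
{"dp":[0.38, 0.06, -0.12],"twist":[0.0, 0.0, 0.0],"hand":0},
{"dp":[0.32, 0.11, -0.06],"twist":[0.0, 0.0, 0.0],"hand":0},
{"dp":[0.25, 0.18, 0.0],"twist":[0.0, 0.0, 0.0],"hand":0},
{"dp":[0.19, 0.23, 0.06],"twist":[0.0, 0.0, 0.0],"hand":0},
{"dp":[0.16, 0.23, 0.06],"twist":[0.0, 0.0, 0.0],"hand":0},
{"dp":[0.13, 0.19, 0.06],"twist":[0.0, 0.0, 0.0],"hand":0},
{"dp":[0.1, 0.19, 0.07],"twist":[0.0, 0.0, 0.0],"hand":0},
{"dp":[0.07, 0.16, 0.06],"twist":[0.0, 0.0, 0.0],"hand":0}
```

```bash
python3 -m handwheel '[{"dp":[0.5,-0.06,-0.15],"twist":[0,0,0],"hand":0},{"dp":[0.5,0,-0.17],"twist":[0,0,0],"hand":0},{"dp":[0.5,0.08,-0.16],"twist":[0,0,0],"hand":0},{"dp":[0.4,0.08,-0.1],"twist":[0,0,0],"hand":0}]'
python3 - <<'E'
from fold import *
st()
sx,d=wrist('w15.png')
print(hang(d,P,a))
go([[-.022,.045,0],[-.03,.040,0],[-.036,.033,0],[-.041,.026,0],[-.045,.02,0],[-.048,.014,0],[-.05,.009,0]],0)
E
```

```text
t: 17.35
eef_pos: [0.5163, 0.157, 0.2048]
tool_rot: [0.586, -0.339, 0.449, -0.584]
force: [-0.2, 1.4, 0.6]
gripper_width: 0.0
t 17.35 tip a,n,b [-0.0187, 0.0489, 0.0008] F a,n,b [1.5, 0.5, -0.2] w 2.9773087262252153e-05 q [ 0.2406  0.2137  1.7283 -0.1311  1.1006  1.4798]
(np.float64(0.9202795194658961), 2286, np.float64(-0.058912734145306296))
{"dp":[0.06, 0.11, 0.07],"twist":[0.01, -0.0, 0.02],"hand":0},
{"dp":[0.26, 0.18, 0.0],"twist":[0.0, 0.0, 0.0],"hand":0},
{"dp":[0.19, 0.23, 0.05],"twist":[0.0, 0.0, 0.0],"hand":0},
{"dp":[0.16, 0.23, 0.06],"twist":[0.0, 0.0, 0.0],"hand":0},
{"dp":[0.13, 0.19, 0.06],"twist":[0.0, 0.0, 0.0],"hand":0},
{"dp":[0.1, 0.19, 0.07],"twist":[0.0, 0.0, 0.0],"hand":0},
{"dp":[0.07, 0.15, 0.06],"twist":[0.0, 0.0, 0.0],"hand":0}
```

View pics/w15.png

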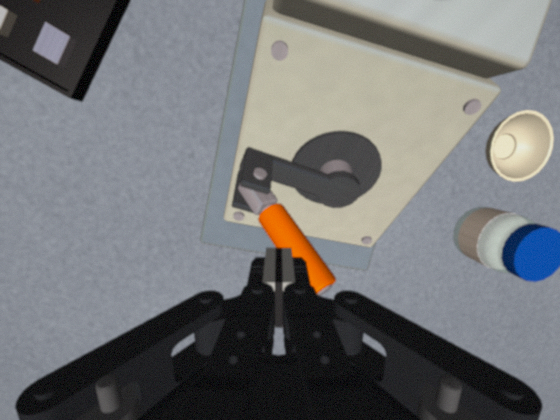

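The handle has tipped over to about 0.92 rad and is lying to the right at (298,250), with very little force. I'll carry on over and down.

```bash
python3 -m handwheel '[{"dp":[0.15,0.11,0.04],"twist":[0,0,0],"hand":0},{"dp":[0.26,0.18,0],"twist":[0,0,0],"hand":0},{"dp":[0.19,0.23,0.06],"twist":[0,0,0],"hand":0},{"dp":[0.16,0.23,0.06],"twist":[0,0,0],"hand":0},{"dp":[0.13,0.2,0.06],"twist":[0,0,0],"hand":0}]'
python3 - <<'E'
from fold import *
st()
sx,d=wrist('w16.png')
print(hang(d,P,a))
go([[-.047,.016,0],[-.05,.012,0],[-.05,.009,0],[-.05,.006,0]],0)
E
```

```text
t: 17.9
eef_pos: [0.5377, 0.1296, 0.1805]
tool_rot: [0.585, -0.338, 0.45, -0.584]
force: [0.5, 0.9, 0.8]
gripper_width: 0.0003
t 17.9 tip a,n,b [-0.049, 0.0194, -0.0014] F a,n,b [0.9, 0.3, -0.9] w 0.00028304344298280617 q [ 0.18    0.2491  1.7457 -0.1296  1.0387  1.4258]
(np.float64(0.16939162852812642), 2200, np.float64(-0.024088712896524433))
{"dp":[-0.09, 0.08, 0.04],"twist":[0.01, -0.0, 0.0],"hand":0},
{"dp":[0.1, 0.13, 0.04],"twist":[0.0, 0.0, 0.0],"hand":0},
{"dp":[0.0, 0.09, 0.05],"twist":[0.0, 0.0, 0.0],"hand":0},
{"dp":[0.0, 0.09, 0.05],"twist":[0.0, 0.0, 0.0],"hand":0}
```

View pics/w16.png

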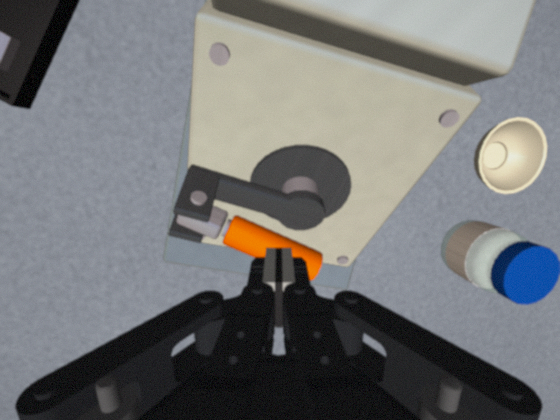

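The handle is nearly flat (~0.17 rad, possibly more). I'll press on gently, watching the force.

```bash
python3 -m handwheel '[{"dp":[0,0.12,0.06],"twist":[0,0,0],"hand":0},{"dp":[0,0.12,0.06],"twist":[0,0,0],"hand":0},{"dp":[0,0.12,0.06],"twist":[0,0,0],"hand":0},{"dp":[0,0.06,0.03],"twist":[0,0,0],"hand":0}]'
python3 - <<'E'
from fold import *
st()
sx,d=wrist('w17.png')
print(hang(d,P,a))
E
```

```text
t: 18.35
eef_pos: [0.5489, 0.1297, 0.1704]
tool_rot: [0.585, -0.336, 0.452, -0.584]
force: [-2.8, -0.5, 11.2]
gripper_width: -0.0001
t 18.35 tip a,n,b [-0.0505, 0.0047, -0.0049] F a,n,b [0.2, 10.8, -4.1] w -8.664026375274512e-05 q [ 0.1786  0.2713  1.7427 -0.1356  1.0142  1.4294]
(np.float64(3.11559457391062), 1440, np.float64(0.17253870450094377))
```

It resists with 11 N, so it's at the flat stop. I'll back off and check.

```bash
python3 -m handwheel '[{"dp":[0,-0.5,-0.28],"twist":[0,0,0],"hand":0},{"dp":[0,-0.8,-0.4],"twist":[0,0,0],"hand":0},{"dp":[0,-0.9,-0.5],"twist":[0,0,0],"hand":0},{"dp":[0,-0.9,-0.5],"twist":[0,0,0],"hand":0},{"dp":[0,-0.9,-0.5],"twist":[0,0,0],"hand":0},{"dp":[0,-0.3,-0.2],"twist":[0,0,0],"hand":0},{"dp":[0,0,0],"twist":[0,0,0],"hand":0}]'
python3 - <<'E'
from fold import *
st()
sx,d=wrist('w18.png')
W=cloud(d);m=orange(d);m&=np.linalg.norm(W-P,axis=2)<.11;p=W[m]-P
print(hang(d,P,a),[np.percentile(p@x,[2,50,98]) for x in (a,n,b)])
top=p[(p@n)>0.004];k=np.polyfit(-(top@a),top@n,1);print(k)
for c in ['side','scene']:
    d=snap(c,c+'9.png');print(c,hang(d,P,a))
    W=cloud(d);hsv=cv2.cvtColor(d['img'],cv2.COLOR_RGB2HSV).astype(int)
    m=((hsv[...,0]<4)|(hsv[...,0]>174))&(hsv[...,1]>150)&(np.hypot(W[...,0]-.709,W[...,1]-.139)<.03)
    print(c,m.sum(),np.percentile(W[m][:,2],[5,50,80,95]))
    if c=='side': cv2.imwrite('pics/s9c.png',cv2.resize(d['img'][150:330,150:390,::-1],None,fx=3,fy=3))
    for q in ['specimen_tray','resin_jar','dish']: print(q,[np.round(x['point'],4) for x in bot.pinpoint(q,c)][:1])
E
```

```text
t: 19.1
eef_pos: [0.46, 0.1154, 0.2964]
tool_rot: [0.585, -0.336, 0.45, -0.585]
force: [0.4, 0.1, -0.0]
gripper_width: 0.0003
t 19.1 tip a,n,b [-0.051, 0.1595, -0.0034] F a,n,b [0.1, -0.3, -0.3] w 0.00029210481852553 q [ 0.1806  0.0465  1.6959 -0.1174  1.2852  1.3909]
(np.float64(0.0019517150615907372), 1151, np.float64(-0.11690689415222785)) [array([-0.0717, -0.0453, -0.0202]), array([-0.0033,  0.0062,  0.0086]), array([-0.0092, -0.0025,  0.0079])]
[-0.0021  0.0069]
side (np.float64(3.0848365752352622), 147, np.float64(0.14853714989566494))
side 147 [0.2194 0.2301 0.2314 0.2322]
specimen_tray [array([0.6337, 0.3955, 0.    ])]
resin_jar [array([ 0.5794, -0.127 , -0.0009])]
dish []
scene (np.float64(0.0061485865537161104), 132, np.float64(-0.1044954562236325))
scene 175 [0.2236 0.2323 0.234  0.2354]
specimen_tray [array([0.639 , 0.3923, 0.002 ])]
resin_jar [array([ 0.5799, -0.128 ,  0.0012])]
dish [array([ 0.687 , -0.1015,  0.0028])]
```

View pics/w18.png

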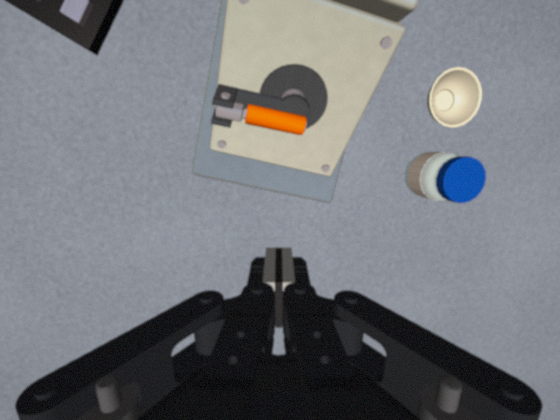

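View pics/s9c.png

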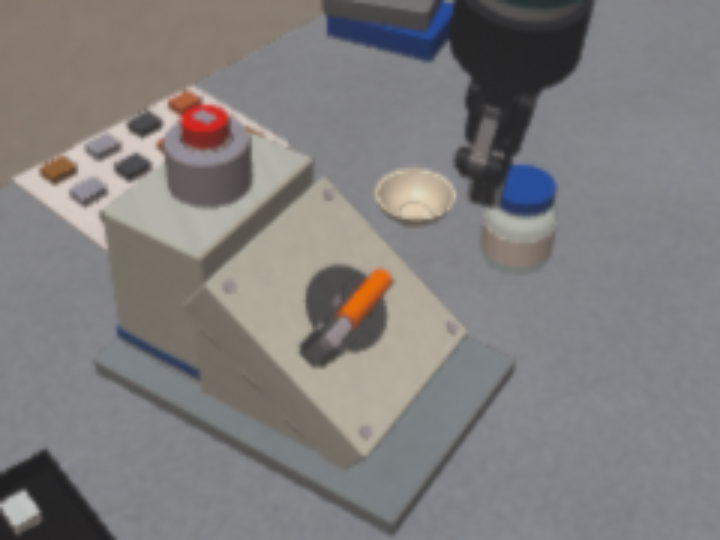

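The handle lies flat over the hub and the puck stands proud of the rim. The tray, jar and dish haven't moved, and the gripper is clear. I'll hand in.

```bash
python3 -c "
from bench import bot
print(bot.job_done(), bot.sense()['t'])"
```

```text
the job is handed in; nothing more can be done
the job is handed in; nothing more can be done
```

I swung the handle out to about 1.57 rad and cranked clockwise from about 2.9 to 11.06 rad. Then I let go, pushed the handle flat with closed fingers, backed clear and handed in at about 19 s; no verdict was reported.

**Last checks:**
- **Handle:** the wrist and scene cameras put the fold angle at about 0.00–0.01 rad. The side view's fit came out at 3.08 rad, which is the same flat direction with its sign reversed.
- **Puck:** its top measured 0.232–0.234 m, so its underside is about 0.214–0.216 m against the 0.215 m rim.
- **Bystanders:** the tray and jar are within about 5 mm of where they started, which is within the networks' error. The final side view did not find the dish; the scene view had it in place.
- **Robot:** about 150 mm clear of the handle, with force near zero.

**Along the way:**
- **Swing-out:** the pads slid off the handle near the end. I gripped it again and finished the swing.
- **Cranking:** I stopped once to regrip with the tool tilted, because joint 5 was close to its limit. The circle centre I first assumed for cranking was about 4 mm off, and I corrected it partway.
- **Crank angle:** after folding, the handle's direction fit was 0.10–0.12 rad off my estimated arm direction. That is about 0.2 mm of puck height at most.

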